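Torque the strap cutter's fence nut to the click

TASK

The fence of the strap cutter is set, but its lock nut is only snug. Fit the torque wrench on the nut and tighten clockwise until the wrench clicks over, stopping there without shifting the fence or driving the nut on past the click. Then lift the wrench off and lay it gently, flat and socket down, on the green cutting mat, without knocking the other things about.

Things in the scene. Friction and masses are not known exactly. Their poses are not given: they have to be found in the camera images.
- mat: green cutting mat lying square on the bench, 600 mm along x, 940 mm along y, 3 mm thick; origin at the centre of its underside, its top is z = 0.003
- cutter: bench strap cutter, fixed: dark cast bed 220 x 200 x 12 mm, origin under its centre. In its frame: blade post 76 mm high at x 14, y -82 mm; fence slides along y, carries the square lock nut on a boss at x 0, y 45 mm + fence joint; the fence's face bar, 200 mm along x, is 36 mm to -y of the nut. All but post, boss and nut is under 41 mm, so a wrench on the nut swings clear away from the post
- fence (a joint): position of the fence along the cutter's +y, m; it starts between -0.015 and 0.015 and is held by friction (about 60 N shifts it)
- nut_seat (a point): where the lock nut's square meets its 35 mm round flange, on its axis, 65.5 mm above the bench; a seated socket's mouth rests here. z up; x points across a flat and turns with the nut. Dark steel square, 24 mm across flats: straight sides 0 to 10 mm above this point, crown coned from 24 to 17 mm wide up to 14 mm, stud end up to 16.5 mm
- lock_nut (a joint): angle of the nut, rad, grows clockwise seen from above (tightening). Starts snug between 0 and 0.35; it gets steadily harder to turn (0.1 to 1 N m at the start, about 1.5 N m at the click, which comes near 0.57) and stays where it is left
- wrench: handle of the click torque wrench, 199 mm long overall, about 0.5 kg. Origin on the socket's axis, level with the socket's mouth and the grip's underside (it lies flat, socket down); z up, handle along -x. Black grip sleeve x -78 to -172 mm, 26 mm wide, 30 mm high from z 0; steel tube between it and the head (top at z 34 mm); balance point near x -80 mm
- grip_mid (a point): middle of the handle for the hand, on the grip sleeve at x -110, z 16 mm in the wrench's frame; pulled here, the click comes at about 14 N sideways
- socket_mouth (a point): centre of the mouth of the wrench's socket, on the pivoted head. Square, 26.5 mm across flats inside, 18.5 mm deep, 35.5 mm across outside; x (away from the handle) points across a flat, z up. It fits the nut at four angles, 90 degrees apart, with about 6 degrees of play either way
- wrench_head (a joint): break-over of the head in the handle's yoke, about the socket's axis, rad: 0 = straight (held by a spring toggle below the set torque), 0.14 = broken over, at its stop. At the click the handle swings on clockwise relative to the socket while the torque on the hand falls steadily to under a quarter of its peak; pushing on from the stop drives the nut again. It springs back to 0 when eased off
- black_mallet: black rubber mallet with steel handle, about 200 mm long; bystander, origin under the head
- wallet: brown leather wallet, 85 x 110 x 16 mm; bystander, origin under its centre
- spool: spool of tan thread standing upright, 42 mm wide, 50 mm high; bystander, origin under its centre
- utility_knife: metal utility knife, about 155 mm long, 19 mm high; bystander, origin under its middle
- slicker: turned wooden edge slicker, 102 mm long, 22 mm thick; bystander, origin under its middle
- cutting_board: white plastic board, 140 x 190 x 8 mm; bystander, origin under its centre

How it is judged:
By the outcome, as a careful person would: the job done as asked, in the order asked, and still so for the second after the job is handed in, with the robot touching nothing.
It also fails if it takes over 64 s, if anything falls off the work surface, if the arm or the gripper's body presses on something with over 40 N, if the wrist force passes 120 N, or if a joint passes its speed limit or range.

ROBOT

A 7-joint arm with a two-finger parallel gripper is mounted at the origin on the work surface. World frame = base frame: x ahead of the robot, y to its left, z up, the work surface at z = 0. Lengths are in mm, angles in rad, forces in N, time in s.
With the tool pointing down it reaches from about 400 to 875 mm from the base axis. Payload 19.3 kg.
Tool frame: the origin (TCP) lies on the centre line of the jaws, within the pads' length; the fingertips stand 8 mm ahead of it and the grasp point (between the pads) lies 11 mm behind it; x points along the fingers, y is the direction in which the jaws open and shut, and the axes are right-handed (so a half turn about x gives the same grasp; the last joint's range is limited). The gripper opens to 85 mm and grips with 20 to 120 N. Pads are 22 mm wide; open, the fingers measure 114 mm over their backs; the gripper's body (76 mm by 85 mm) begins 54 mm behind the grasp point. The pads swing forward as they close: fully open they stand 13 mm farther back than shut.
Start: joints at [1.218, 0.521, -0.036, 1.599, 0.021, 1.021, -0.113], TCP at [174.375, -600.173, 239.291] pointing down, gripper open.
Joint ranges: [-2.91, 2.91], [-0.3, 2.13], [-1.5, 1.42], [0.17, 2.43], [-1.26, 4.41], [0.16, 1.93], [-2.52, 2.52]. Speed limits (rad/s): [1.89, 1.89, 2.39, 2.39, 3.01, 3.01, 3.01].

INTERFACE

Orientations are given as a rotation vector (axis times angle).
In Python, from rig import state, viewer, ticket gives the robot as it stands. The module is installed in compiled form; this text tells all that it offers.
- The arm moves only by the tool play_rows, never from a script. Its argument "deltas" is a list of rows, each a list of 2 entries, a list of its own where there are three numbers: the shift along the tool's x, y, z in mm, then the turn about the tool's x in rad. A call has 1 to 12 rows; each row is the pose to reach, as a shift and turn from the pose measured when the call began, along the tool's axes at that moment; what a row does not reach only later rows make up. A row lasts 1/10 s, in which the tool goes at most 50 mm and 8.59 degrees, less where a joint would pass 70% of its speed; a pose out of reach is approached as far as the arm can. A call with a gripper value outside its range is refused whole. "claw" is the closure, from 0 (fully open) to 1 (shut), set as the call begins (left out, the last holds). The fingers move at their own pace and stop on an object; "squeeze" is the grip in N (left out, the last holds). Time passes only in rows, so rows that repeat a pose let the fingers close. It gives the time, the measured TCP pose, the force and the opening at its end, in the units of the state.
- state(): the state, without advancing time (a new reading comes with each control period).
- viewer.get_image(name): name is "scene" or "top" or "wrist"; returns a dict with "pixels" (420x560x3 uint8, red, green, blue), "depth" (420x560 float32, mm along the optical axis (not along the pixel's ray), 0 where there is no reading), "camera_matrix" (3x3 intrinsics, pixels), "D" ([k1, k2, p1, p2, k3] as OpenCV has them; the pictures are not rectified), "position" and "attitude" of the camera in the world. Camera axes: x right, y up, looking along -z (the intrinsics and any distortion apply to the point x, -y, -z); pixel columns grow to the right and rows downward; lengths in mm; the calibration is good to about 2 mm. A picture is of the moment at which its call begins.
- ticket.hand_in(): hands the job in, once; it reports no verdict.
The state is a dict: "time": time; "joint_positions": joint angles; "qvel": joint speeds; "joint_torque": joint torques, N m; "ee_pos": TCP position; "tcp_rot": TCP orientation; "force": force on the tool from outside, world axes, zero at the start; "ft_torque": the same for the moment, N m; "grip_width": finger opening in mm.
Only numpy, scipy, OpenCV 4.12 (cv2) and the standard library are available. Lean on these libraries where they do the work, as an engineer would, in place of code of your own. Each camera call takes 0.05 s, during which the arm holds its last target.

## Working session

There is one attempt and no reset: what is moved stays moved. The work goes in short steps, Python scripts to look and compute and a tool call to move; the robot and the scene stay as the last step left them, time stands still between calls to the robot, and variables do not carry over. Pictures are saved under pics/ and viewed, and the job is handed in when it is done.

Besides the shell and the picture viewer there is one more tool, called after "Call:" as a command line: name --argument value ..., lists and objects as JSON in quotes. play_rows: Moves the arm, as the interface text tells. Its arguments: {"type":"object","properties":{"deltas":{"type":"array"},"claw":{"type":"number"},"squeeze":{"type":"number"}},"required":["deltas"]}

```bash
mkdir -p pics; cat > h.py <<'E'
import numpy as np, cv2
from rig import state, viewer, ticket
from scipy.spatial.transform import Rotation as R
def snap(name,fn):
    im=viewer.get_image(name)
    cv2.imwrite(f'pics/{fn}.png',im['pixels'][:,:,::-1])
    np.savez(f'pics/{fn}.npz',**{k:np.asarray(v) for k,v in im.items()})
    return im
def att(a):
    a=np.asarray(a,float)
    return a if a.shape==(3,3) else R.from_rotvec(a).as_matrix()
def load(fn): return dict(np.load(f'pics/{fn}.npz'))
def rays(im,uv):
    p=cv2.undistortPoints(np.asarray(uv,float).reshape(-1,1,2),im['camera_matrix'],im['D']).reshape(-1,2)
    return np.c_[p[:,0],-p[:,1],-np.ones(len(p))]
def pt(im,uv,z=None):
    r=rays(im,uv); A=att(im['attitude']); w=r@A.T; c=np.asarray(im['position'],float)
    if z is not None: s=(z-c[2])/w[:,2]
    else:
        s=np.array([im['depth'][int(round(v)),int(round(u))] for u,v in np.asarray(uv).reshape(-1,2)])
    return c+w*s[:,None]
def cloud(im):
    h,w=im['depth'].shape
    u,v=np.meshgrid(np.arange(w),np.arange(h)); uv=np.c_[u.ravel(),v.ravel()]
    P=pt(im,uv); P[im['depth'].ravel()==0]=np.nan
    return P.reshape(h,w,3)
def proj(im,P):
    A=att(im['attitude']); q=(np.asarray(P,float).reshape(-1,3)-im['position'])@A
    q=q*[1,-1,-1]
    return cv2.projectPoints(q,np.zeros(3),np.zeros(3),im['camera_matrix'],im['D'])[0].reshape(-1,2)
E
python3 - <<'E'
from h import *
s=state(); print(s)
for n in ['scene','top','wrist']:
    im=snap(n,n+'0'); print(n,im['position'],im['attitude'],im['camera_matrix'].tolist(),im['D'])
E
```

```text
{'time': 0.0, 'joint_positions': array([ 1.21780054,  0.52205798, -0.03631932,  1.60001778,  0.02120585,
        1.02110358, -0.11278895]), 'qvel': array([ 9.34673093e-04,  3.50686630e-04,  8.29232923e-04,  1.13960373e-05,
       -1.48230647e-04,  2.72493940e-04,  8.95611367e-04]), 'joint_torque': array([-1.32354813e-03, -9.27120566e+01,  1.97945438e+00, -3.69924366e+01,
        1.78342400e-02,  8.45323142e-03, -3.00233216e-05]), 'ee_pos': array([ 174.26358915, -599.85892405,  238.69492185]), 'tcp_rot': array([ 2.07004708,  0.29592883, -2.07059766]), 'force': array([-0.24174635, -0.56643168, -0.95316708]), 'ft_torque': array([ 0.00549412, -0.01413806,  0.00335608]), 'grip_width': 85.13733382675858}
scene [1052.76189388  479.42596424 1148.36300301] [0.2730344  0.6812808  2.35442516] [[535.7480893006109, 0.0, 283.23261208482654], [0.0, 535.7480893006109, 216.87725227831845], [0.0, 0.0, 1.0]] [-0.05049877  0.          0.          0.          0.        ]
top [ 359.05652105  -36.14877482 1279.54689921] [ 0.15614641 -0.14556142 -1.57610009] [[397.777677467614, 0.0, 273.7309278067048], [0.0, 397.777677467614, 211.2428588819603], [0.0, 0.0, 1.0]] [0.03832466 0.         0.         0.         0.        ]
wrist [ 242.65050817 -581.56815293  373.89486794] [-0.24144114  0.18159645 -1.28010839] [[366.5086769933146, 0.0, 281.40985614111173], [0.0, 366.5086769933146, 216.92250593401232], [0.0, 0.0, 1.0]] [-0.07624537  0.          0.          0.          0.        ]
```

View pics/scene0.png

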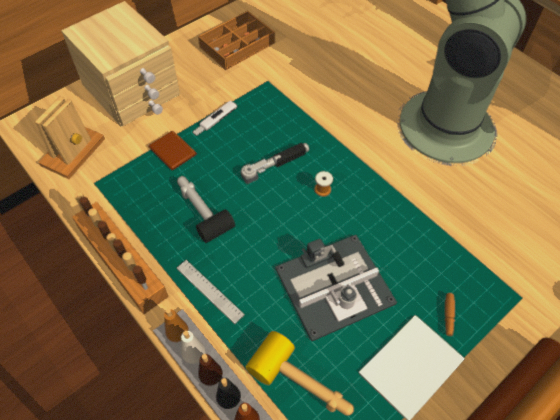

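View pics/top0.png

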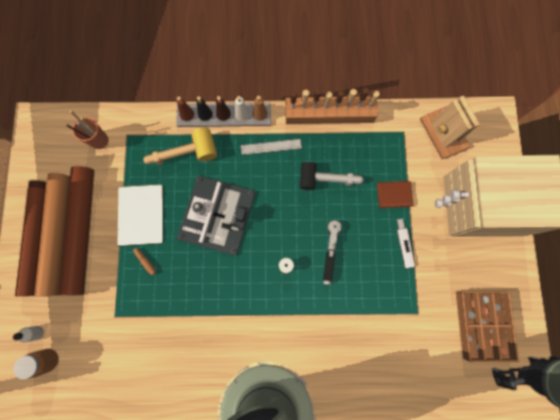

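View pics/wrist0.png

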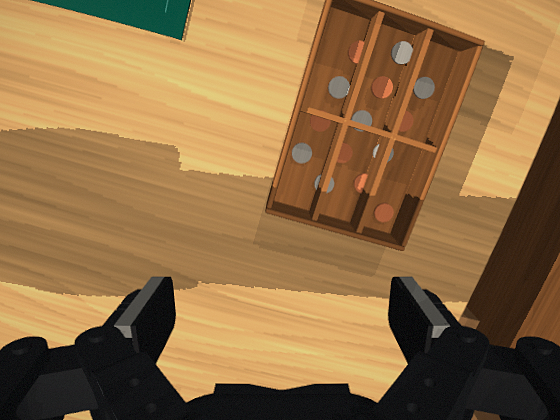

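The scene view shows the wrench head at about (250,172) with its grip at (295,153), and the cutter nut at (348,292). In the top view the wrench head is at (334,228), the grip end at (328,282), and the nut near (205,208). Next I'll measure them from the depth data.

```bash
python3 - <<'E'
from h import *
for n,b in [('scene0',[(235,130,325,190),(270,225,405,345)]),('top0',[(300,210,360,295),(170,165,265,260)])]:
    im=load(n); C=cloud(im)
    for i,(a,c,d,e) in enumerate(b):
        cr=im['pixels'][c:e,a:d,::-1]; k=min(780/cr.shape[1],580/cr.shape[0])
        cv2.imwrite(f'pics/{n}_c{i}.png',cv2.resize(cr,None,fx=k,fy=k,interpolation=cv2.INTER_CUBIC)); print(n,i,k)
    if n=='top0':
      for uv in [(130,300),(410,300),(400,145),(334,228),(329,270),(203,208)]: print(uv,C[uv[1],uv[0]].round(1))
T=cloud(load('top0')); S=cloud(load('scene0'))
for nm,C in [('T',T),('S',S)]:
    P=C.reshape(-1,3); 
    ok=np.isfinite(P[:,2])
    P=P[ok]
    # mat extents points
    m=(P[:,2]>12)&(P[:,2]<60)&(abs(P[:,0]-480)<150)&(P[:,1]>-330)&(P[:,1]<-120)
    Q=P[m]; print(nm,'wrenchish',len(Q),Q.min(0).round(),Q.max(0).round())
    m=(P[:,2]>60)&(P[:,2]<100)&(abs(P[:,0]-480)<250)&(P[:,1]>0)&(P[:,1]<300)
    Q=P[m]; print(nm,'tall',len(Q)); print(Q[:60].round(0).tolist())
E
```

```text
scene0 0 8.666666666666666
scene0 1 4.833333333333333
top0 0 6.823529411764706
top0 1 6.105263157894737
(130, 300) [329.9 423.    2.1]
(410, 300) [ 321.5 -448.     6.9]
(400, 145) [ 826.7 -452.8    7.8]
(334, 228) [ 544.3 -218.    38.7]
(329, 270) [ 413.9 -197.8   36. ]
(203, 208) [609.5 192.7  56.9]
T wrenchish 542 [ 341. -251.   13.] [ 570. -179.   42.]
T tall 269
[[631.0, 211.0, 62.0], [628.0, 217.0, 63.0], [627.0, 213.0, 67.0], [627.0, 210.0, 65.0], [627.0, 207.0, 66.0], [628.0, 205.0, 63.0], [627.0, 201.0, 63.0], [628.0, 199.0, 62.0], [622.0, 220.0, 77.0], [622.0, 218.0, 73.0], [621.0, 214.0, 77.0], [621.0, 211.0, 78.0], [621.0, 208.0, 78.0], [621.0, 205.0, 76.0], [621.0, 202.0, 77.0], [621.0, 198.0, 78.0], [624.0, 198.0, 66.0], [625.0, 195.0, 62.0], [619.0, 220.0, 76.0], [619.0, 217.0, 76.0], [617.0, 213.0, 82.0], [618.0, 211.0, 77.0], [617.0, 206.0, 84.0], [617.0, 204.0, 82.0], [618.0, 202.0, 76.0], [620.0, 200.0, 70.0], [619.0, 197.0, 71.0], [621.0, 195.0, 61.0], [619.0, 76.0, 66.0], [619.0, 227.0, 61.0], [616.0, 221.0, 73.0], [615.0, 217.0, 77.0], [614.0, 213.0, 81.0], [614.
[... 1208 characters left out ...]
 78.0], [593.0, 64.0, 82.0], [591.0, 65.0, 81.0], [590.0, 67.0, 82.0], [588.0, 69.0, 82.0], [586.0, 69.0, 80.0], [585.0, 72.0, 83.0], [583.0, 73.0, 82.0], [581.0, 74.0, 81.0], [579.0, 76.0, 81.0], [577.0, 77.0, 81.0], [576.0, 79.0, 82.0], [573.0, 80.0, 80.0], [572.0, 82.0, 81.0], [598.0, 62.0, 80.0], [595.0, 62.0, 76.0], [595.0, 66.0, 82.0], [594.0, 68.0, 82.0], [591.0, 68.0, 80.0], [589.0, 70.0, 81.0], [588.0, 72.0, 81.0], [589.0, 75.0, 87.0], [584.0, 75.0, 81.0], [585.0, 78.0, 86.0], [581.0, 78.0, 81.0], [580.0, 80.0, 84.0], [577.0, 81.0, 81.0], [576.0, 82.0, 81.0], [574.0, 83.0, 81.0], [572.0, 85.0, 82.0], [599.0, 61.0, 74.0], [601.0, 65.0, 82.0], [598.0, 66.0, 80.0], [596.0, 67.0, 80.0]]
```

View pics/scene0_c0.png

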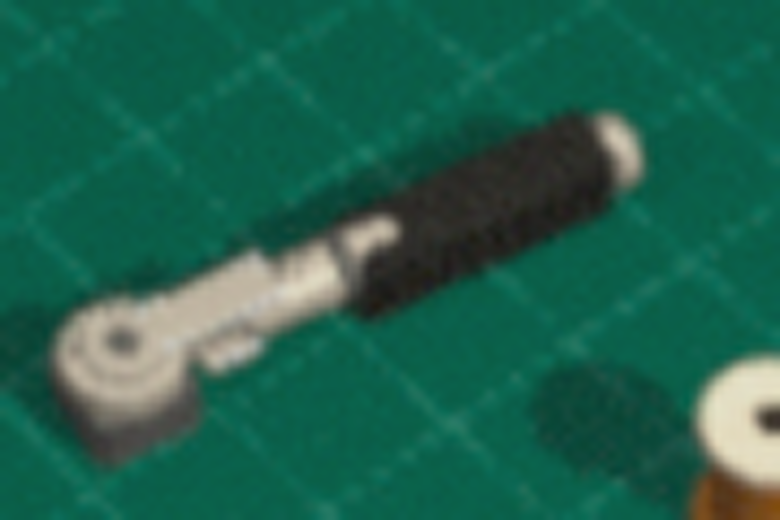

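View pics/scene0_c1.png

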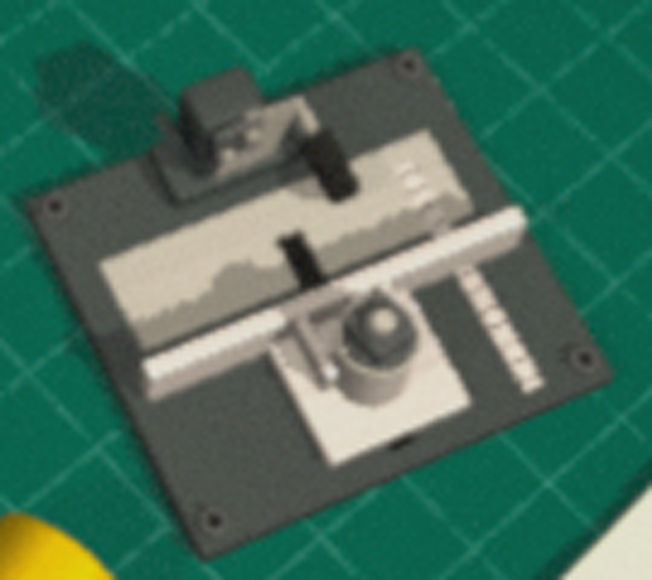

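View pics/top0_c0.png

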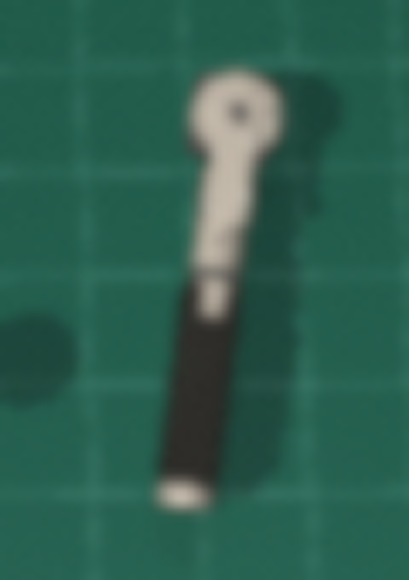

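View pics/top0_c1.png

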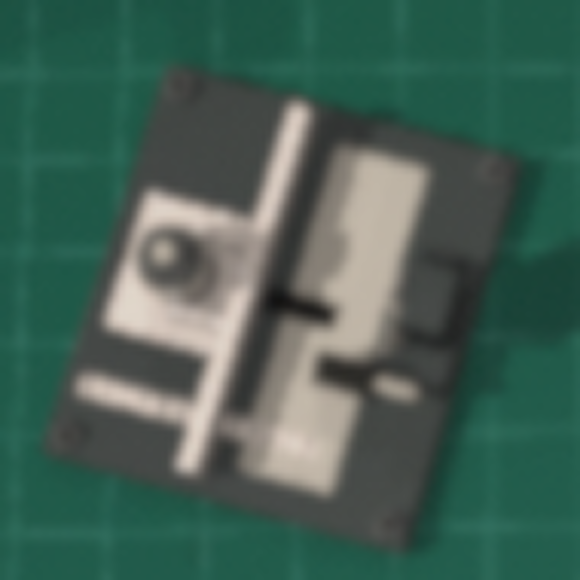

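```bash
python3 - <<'E'
from h import *
def un(c,k,o): return (np.array(c,float)+.5)/k-.5+np.array(o)
T=load('top0');S=load('scene0')
kt,ot=6.105263,(170,165); ks,os_=4.83333,(270,225)
for n,im,c,k,o in [('T',T,[(178,68),(522,155),(408,550),(48,452)],kt,ot),('S',S,[(30,203),(415,50),(610,378),(203,557)],ks,os_)]:
    P=pt(im,un(c,k,o),12); print(n,P[:,:2].round(1).tolist(),'c',P.mean(0)[:2].round(1))
    for i in range(4):
        d=(P[(i+1)%4]-P[i])[:2]; print('  edge',np.linalg.norm(d).round(1),np.degrees(np.arctan2(d[1],d[0])).round(2))
print('nut top T',pt(T,un([(168,250)],kt,ot),82)[0].round(1),'S',pt(S,un([(383,319)],ks,os_),82)[0].round(1))
print('nut ctr(79) T', [pt(T,un([(168,253)],kt,ot),z)[0].round(1) for z in (65,75)])
k2,o2=6.823529,(300,210);k3,o3=8.66667,(235,130)
# wrench
print('T bolt head',pt(T,un([(238,112)],k2,o2),42)[0].round(1),'cap end',pt(T,un([(185,500)],k2,o2),16)[0].round(1), 'grip front', pt(T,un([(212,283)],k2,o2),30)[0].round(1),'grip rear',pt(T,un([(187,482)],k2,o2),30)[0].round(1))
print('S bolt head',pt(S,un([(124,341)],k3,o3),42)[0].round(1),'cap end',pt(S,un([(630,155)],k3,o3),16)[0].round(1),'grip front', pt(S,un([(352,255)],k3,o3),25)[0].round(1))
# mat corners
print('mat S', pt(S,[(268,82),(521,298)],3).round(1).tolist()); print('mat T',pt(T,[(404,133),(125,135),(116,315),(418,313)],3).round(1).tolist())
E
```

```text
T [[727.6, 217.7], [677.1, 31.7], [466.1, 91.2], [519.5, 280.3]] c [597.6 155.2]
  edge 192.8 -105.2
  edge 219.3 164.25
  edge 196.6 74.21
  edge 217.3 -16.75
S [[670.8, 34.4], [463.7, 94.6], [520.6, 284.0], [727.5, 223.6]] c [595.6 159.2]
  edge 215.7 163.79
  edge 197.7 73.28
  edge 215.6 -16.27
  edge 197.5 -106.7
nut top T [612.3 206.3  82. ] S [610.7 209.4  82. ]
nut ctr(79) T [array([614.3, 209.7,  65. ]), array([612.2, 207.7,  75. ])]
T bolt head [ 550.2 -219.2   42. ] cap end [ 375.2 -191.7   16. ] grip front [ 472.8 -205.9   30. ] grip rear [ 383.1 -191.2   30. ]
S bolt head [ 550.7 -216.2   42. ] cap end [ 370.  -187.8   16. ] grip front [ 468.2 -207.9   25. ]
mat S [[280.8, -463.4, 3.0], [281.1, 467.9, 3.0]]
mat T [[870.7, -470.5, 3.0], [875.5, 471.7, 3.0], [285.4, 462.7, 3.0], [282.3, -470.6, 3.0]]
```

```bash
cat >> h.py <<'E'
def tool(): 
    s=state(); return np.array(s['ee_pos']),R.from_rotvec(s['tcp_rot']).as_matrix(),s
def goto(P,zyaw=None):
    """delta in tool axes to reach TCP pos P with tool z-axis pointing to world yaw (deg), tool vertical"""
    p,M,s=tool(); d=M.T@(np.asarray(P,float)-p)
    zy=np.degrees(np.arctan2(M[1,2],M[0,2])); out=dict(delta=d.round(1).tolist(),zyaw=round(zy,2),tilt=M[2].round(4).tolist())
    if zyaw is not None:
        t=-(zyaw-zy); t=(t+180)%360-180; out['turn']=round(np.radians(t),3); out['deg']=round(t,1)
    return out
E
python3 - <<'E'
from h import *
p,M,s=tool(); print(M.round(3)); 
# grip mid
h=np.array([550.4,-217.7]); e=np.array([372.5,-189.8]); u=(h-e)/np.linalg.norm(h-e); yaw=np.degrees(np.arctan2(u[1],u[0])); print(np.linalg.norm(h-e),yaw)
g=h-110*u; print(g); print(goto([g[0],g[1],120],yaw))
im=load('wrist0'); A=att(im['attitude']); print('cam in tool',M.T@(im['position']-p), (M.T@A).round(3))
E
```

```text
[[-0.     0.279 -0.96 ]
 [ 0.001 -0.96  -0.279]
 [-1.    -0.001  0.   ]]
180.07448458901663 -8.913077930798321
[ 441.72830204 -200.65705243]
{'delta': [119.1, -308.8, -368.2], 'zyaw': np.float64(-163.8), 'tilt': [-1.0, -0.0008, 0.0001], 'turn': np.float64(-2.703), 'deg': np.float64(-154.9)}
cam in tool [-135.01293683    1.28442608  -70.75117895] [[-0.001  0.278 -0.961]
 [ 1.     0.001 -0.   ]
 [ 0.001 -0.961 -0.278]]
```

```bash
python3 - <<'E'
from h import *
print(goto([455,-205,220],171.1))
E
```

```text
{'delta': [19.1, -301.0, -379.7], 'zyaw': np.float64(-163.8), 'tilt': [-1.0, -0.0008, 0.0001], 'turn': np.float64(0.438), 'deg': np.float64(25.1)}
```

Call:
play_rows --deltas '[[[0,-25,-32],0.04],[[2,-50,-63],0.08],[[4,-75,-95],0.12],[[6,-100,-127],0.16],[[8,-125,-158],0.2],[[10,-150,-190],0.24],[[12,-175,-222],0.28],[[14,-200,-253],0.32],[[16,-226,-285],0.36],[[17,-251,-317],0.4],[[18,-276,-349],0.42],[[19,-301,-380],0.438]]' --claw 0

```text
time: 1.35
ee_pos: [456.0, -203.3, 220.1]
tcp_rot: [-2.14, 0.166, 2.14]
force: [0.3, -0.4, 0.2]
grip_width: 85.2
```

Call:
play_rows --deltas '[[[0,0,0],0],[[0,0,0],0],[[0,0,0],0]]'

```text
time: 1.65
ee_pos: [455.4, -204.1, 220.0]
tcp_rot: [-2.139, 0.168, 2.14]
force: [0.2, -0.3, -0.4]
grip_width: 85.7
```

```bash
python3 - <<'E'
from h import *
snap('wrist','w1'); print(goto([455,-205,220],171.1)); s=state(); print(s['time'],s['joint_positions'].round(3),s['force'])
print(goto([575,226,220],154))
E
```

```text
{'delta': [0.0, 0.7, 0.2], 'zyaw': np.float64(170.98), 'tilt': [-1.0, -0.0004, 0.0007], 'turn': np.float64(-0.002), 'deg': np.float64(-0.1)}
1.7 [ 0.372  0.349 -0.088  1.943  0.039  0.852 -1.464] [-0.8360835   0.05907185 -0.20212416]
{'delta': [0.2, -443.7, -50.7], 'zyaw': np.float64(170.98), 'tilt': [-1.0, -0.0004, 0.0007], 'turn': np.float64(0.296), 'deg': np.float64(17.0)}
```

View pics/w1.png

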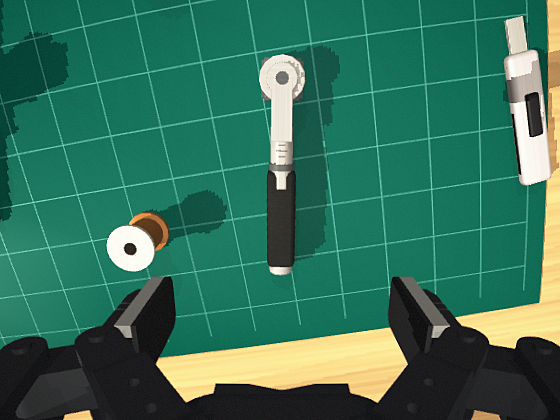

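The wrist view shows the wrench clearly: head bolt at (282,78), grip end at (280,272), spool at (130,249). At the nut, joint 7 would hit its limit with this orientation, so I'll grasp with the tool turned half a turn.

```bash
python3 - <<'E'
from h import *
im=load('w1')
cr=im['pixels'][40:290,230:350,::-1]; cv2.imwrite('pics/w1c.png',cv2.resize(cr,None,fx=2.4*1,fy=2.4,interpolation=cv2.INTER_CUBIC))
print(pt(im,[(282,78)],42), pt(im,[(280,268)],20), pt(im,[(281,172),(281,264)],33))
C=cloud(im)
P=C.reshape(-1,3); m=(P[:,2]>24)&(P[:,2]<60)&(P[:,0]>360)&(P[:,0]<580)&(abs(P[:,1]+205)<50)
Q=P[m]; print(len(Q),Q.mean(0)); 
# grip: dark pixels
px=im['pixels'].reshape(-1,3)[m]; d=px.max(1)<70; G=Q[d]; print(len(G),G.min(0),G.max(0),np.median(G[:,2]))
c=G[:,:2].mean(0); u,s_,v=np.linalg.svd(G[:,:2]-c,full_matrices=False); print(c,v[0],np.degrees(np.arctan2(v[0,1],v[0,0])))
a=(G[:,:2]-c)@v[0]; b=(G[:,:2]-c)@v[1]; print(np.percentile(a,[1,99]),np.percentile(b,[1,99]))
print('mat z',np.nanmedian(C[100:200,340:480,2]))
print(goto([647,190,220],-26))
E
```

```text
[[ 551.68369999 -221.17013353   42.        ]] [[ 377.89803153 -191.60398344   20.        ]] [[ 474.47466998 -208.0284578    33.        ]
 [ 387.5743659  -194.16305895   33.        ]]
6114 [ 483.88598136 -209.66590435   33.86904728]
2479 [ 383.90491159 -233.52436824   24.11391268] [ 537.56929863 -181.09093779   35.99503003] 33.02267753377157
[ 429.41719041 -200.62930025] [-0.98439042  0.1759986 ] 169.86322415336736
[-45.77112164  43.90477584] [-12.80842921  12.93578893]
mat z 3.6040486510258063
{'delta': [0.1, -419.5, -127.5], 'zyaw': np.float64(170.98), 'tilt': [-1.0, -0.0004, 0.0007], 'turn': np.float64(-2.845), 'deg': np.float64(-163.0)}
```

View pics/w1c.png

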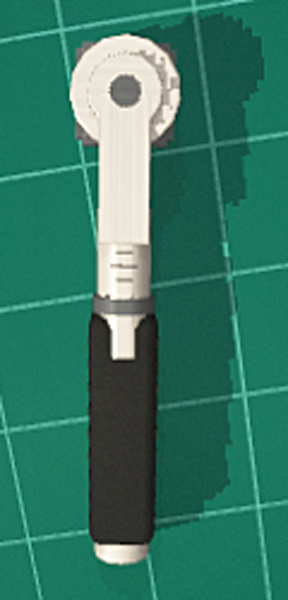

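The wrench is at head (551.5,-221), yaw -9.8°, with grip_mid at about (443.5,-202.5), and the sizes agree with those given. Next I go to look at the nut with the tool turned round.

Call:
play_rows --deltas '[[[0,-30,-9],-0.14],[[0,-65,-20],-0.28],[[0,-100,-30],-0.42],[[0,-135,-41],-0.56],[[0,-171,-52],-0.7],[[0,-206,-63],-0.84],[[0,-242,-74],-0.98],[[0,-277,-84],-1.12],[[0,-313,-95],-1.26],[[0,-348,-106],-1.4],[[0,-384,-117],-1.54],[[0,-419,-127],-1.68]]'

```text
time: 2.9
ee_pos: [647.4, 189.3, 220.0]
tcp_rot: [1.242, 1.188, -1.242]
force: [0.0, -0.4, 0.1]
grip_width: 85.5
```

```bash
python3 - <<'E'
from h import *
print(goto([647,190,220],-26)); print(state()['joint_positions'])
E
```

```text
{'delta': [0.0, -0.4, -0.7], 'zyaw': np.float64(-92.55), 'tilt': [-1.0, -0.0006, 0.0], 'turn': np.float64(-1.162), 'deg': np.float64(-66.6)}
[-0.05587448  0.66468801 -0.51811757  1.45569556  0.34706284  1.1135669
 -0.68072484]
```

Call:
play_rows --deltas '[[[0,0,0],-0.14],[[0,0,0],-0.28],[[0,0,0],-0.42],[[0,0,0],-0.56],[[0,0,0],-0.7],[[0,0,0],-0.84],[[0,0,0],-0.98],[[0,0,0],-1.1],[[0,0,0],-1.16],[[0,0,0],-1.16],[[0,0,0],-1.16]]'

```text
time: 4.0
ee_pos: [647.6, 188.2, 219.9]
tcp_rot: [0.359, 1.541, -0.36]
force: [-0.4, 0.4, 0.4]
grip_width: 85.7
```

```bash
python3 - <<'E'
from h import *
snap('wrist','w2'); print(goto([647,190,220],-26)); s=state(); print(s['time'],s['joint_positions'].round(3),s['force'])
E
```

```text
{'delta': [-0.1, 1.1, -1.2], 'zyaw': np.float64(-26.25), 'tilt': [-1.0, -0.0006, -0.0005], 'turn': np.float64(-0.004), 'deg': np.float64(-0.3)}
4.05 [ 0.09   0.728 -0.782  1.447  0.53   1.186  0.347] [ 1.02472227  0.12872967 -0.69468741]
```

View pics/w2.png

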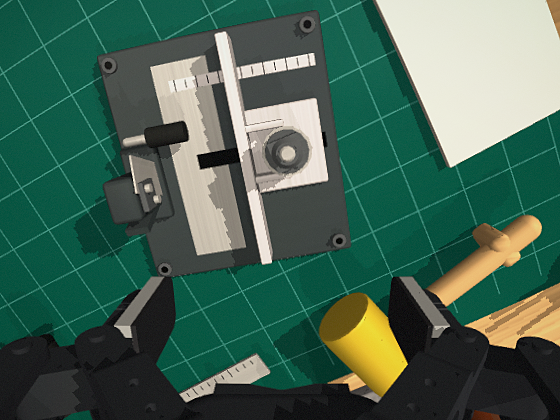

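```bash
python3 - <<'E'
from h import *
im=load('w2')
cr=im['pixels'][115:190,250:325,::-1]; 
b=cv2.resize(cr,None,fx=8,fy=8,interpolation=cv2.INTER_CUBIC)
b=np.clip(b.astype(float)*1.6,0,255).astype(np.uint8); cv2.imwrite('pics/w2c.png',b)
C=cloud(im); P=C[115:190,250:325].reshape(-1,3); m=P[:,2]>74; print(m.sum(),P[m].mean(0),P[m][:,2].max())
for z in (60,64,66,69,72,75,78,80):
    q=P[(P[:,2]>z)]; print(z,len(q),q.mean(0).round(1),((q.min(0)+q.max(0))/2).round(1),np.ptp(q,axis=0).round(1))
c=np.array([(108,65),(317,20),(339,241),(165,270)]); print('bolts',pt(im,c,12).round(1)) 
E
```

```text
1000 [613.44693741 208.33358441  78.84285377] 84.62417060679326
60 1952 [612.6 208.6  72. ] [613.7 207.9  72.6] [39.1 39.5 24. ]
64 1549 [612.8 208.6  74.3] [613.1 208.1  74.3] [36.8 39.  20.6]
66 1277 [613.  208.4  76.2] [613.6 207.8  75.3] [33.8 33.6 18.6]
69 1014 [613.3 208.3  78.7] [614.2 208.2  76.9] [25.7 25.1 15.4]
72 1007 [613.4 208.3  78.8] [614.2 208.2  78.4] [25.7 25.1 12.5]
75 986 [613.4 208.3  78.9] [614.1 208.2  79.8] [25.1 25.1  9.6]
78 586 [613.6 208.2  80.5] [614.2 208.6  81.3] [22.8 22.   6.6]
80 339 [613.9 208.1  81.5] [613.7 208.3  82.3] [18.3 17.9  4.6]
bolts [[477.8  97.4  12. ]
 [529.2 279.6  12. ]
 [721.6 214.1  12. ]
 [671.6  41.4  12. ]]
```

View pics/w2c.png

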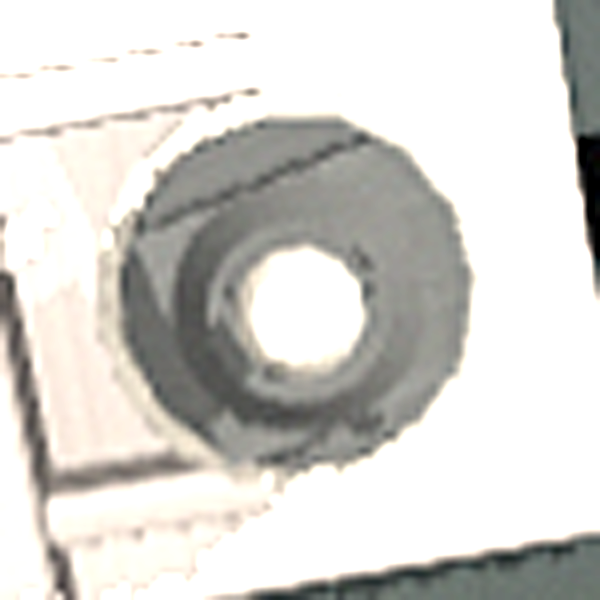

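```bash
python3 - <<'E'
from h import *
im=load('w2')
cr=cv2.cvtColor(im['pixels'][115:190,250:325],cv2.COLOR_RGB2GRAY).astype(float)
print(np.percentile(cr,[5,50,95]))
b=np.clip((cr-40)*2.6,0,255).astype(np.uint8)
b=cv2.resize(b,None,fx=8,fy=8,interpolation=cv2.INTER_CUBIC); cv2.imwrite('pics/w2d.png',b)
C=cloud(im)[115:190,250:325]; Z=C[...,2]
m=np.uint8((Z>70)&(Z<90))*255
cv2.imwrite('pics/w2m.png',cv2.resize(np.clip((np.nan_to_num(Z)-50)*7,0,255).astype(np.uint8),None,fx=8,fy=8,interpolation=cv2.INTER_NEAREST))
for lo in (68,70,72,74):
    P=C[(Z>lo)&(Z<90)]; r=cv2.minAreaRect(P[:,:2].astype(np.float32)); print(lo,r)
E
```

```text
[ 62. 168. 233.]
68 ((614.22607421875, 208.5261993408203), (25.032222747802734, 24.387725830078125), 86.0224609375)
70 ((614.1685180664062, 208.0124969482422), (24.039974212646484, 24.376201629638672), 85.75611877441406)
72 ((614.1917724609375, 208.025634765625), (24.03640365600586, 24.37647819519043), 85.972900390625)
74 ((614.1852416992188, 208.01573181152344), (24.038936614990234, 24.35698699951172), 85.82151794433594)
```

View pics/w2d.png

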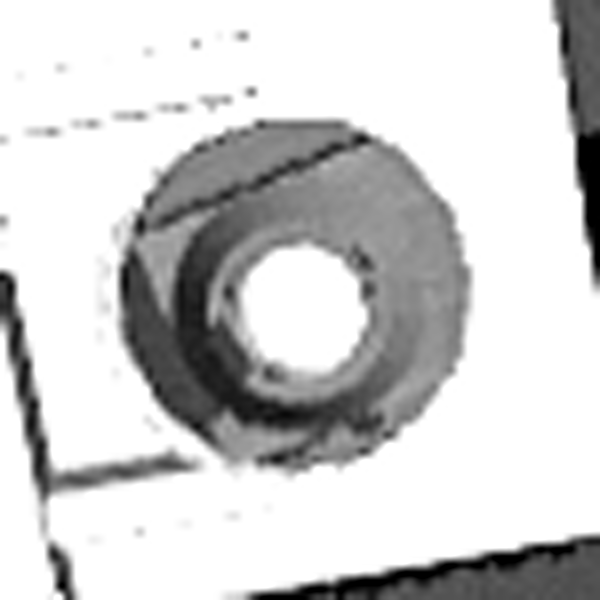

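View pics/w2m.png

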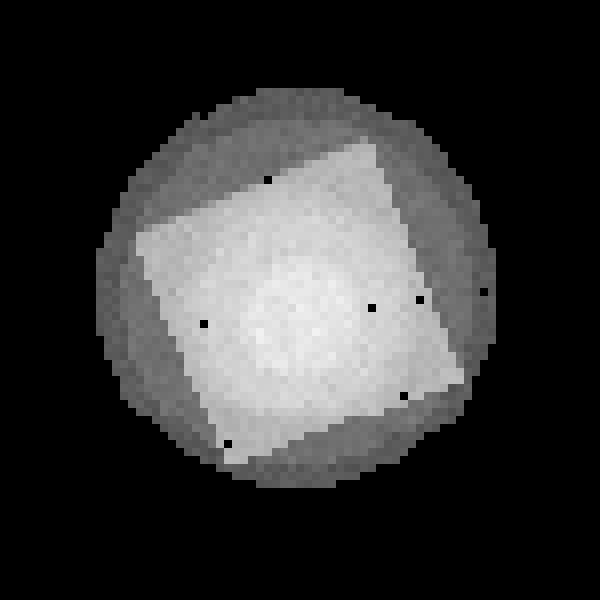

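Depth gives a clean square for the nut: centre about (614.2,208.0), width 24.2 mm and flats at -4° mod 90. I'll fit the wrench at yaw -4°, with its handle pointing at 176° and clear of the post. Next I'll view the wrench in the same tool orientation, so that the camera bias cancels.

```bash
python3 - <<'E'
from h import *
print(goto([490,-211,220],-9.8))
E
```

```text
{'delta': [0.2, -428.0, 35.4], 'zyaw': np.float64(-26.25), 'tilt': [-1.0, -0.0006, -0.0005], 'turn': np.float64(-0.287), 'deg': np.float64(-16.5)}
```

Call:
play_rows --deltas '[[[0,-30,2],-0.03],[[0,-66,5],-0.05],[[0,-102,8],-0.08],[[0,-138,11],-0.1],[[0,-174,14],-0.13],[[0,-210,17],-0.15],[[0,-246,20],-0.17],[[0,-282,23],-0.2],[[0,-318,26],-0.22],[[0,-354,29],-0.24],[[0,-391,32],-0.27],[[0,-428,35],-0.287]]'

```text
time: 5.25
ee_pos: [488.8, -212.4, 220.3]
tcp_rot: [0.134, 1.567, -0.136]
force: [1.1, -0.0, -0.2]
grip_width: 85.5
```

Call:
play_rows --deltas '[[[0,0,0],0],[[0,0,0],0],[[0,0,0],0],[[0,0,0],0]]'

```text
time: 5.65
ee_pos: [489.3, -211.3, 220.5]
tcp_rot: [0.133, 1.567, -0.135]
force: [0.0, 0.5, 0.5]
grip_width: 85.8
```

```bash
python3 - <<'E'
from h import *
im=snap('wrist','w3'); print(goto([490,-211,220],-9.8)); s=state(); print(s['time'],s['joint_positions'].round(3),s['force'])
C=cloud(im); P=C.reshape(-1,3); px=im['pixels'].reshape(-1,3)
m=(P[:,2]>24)&(P[:,2]<60)&(P[:,0]>360)&(P[:,0]<580)&(abs(P[:,1]+205)<45); Q=P[m]
d=px[m].max(1)<70; G=Q[d]; G=G[G[:,0]<490]
c=G[:,:2].mean(0); u,s_,v=np.linalg.svd(G[:,:2]-c,full_matrices=False); v[0]*=np.sign(v[0,0]); print('grip',c,np.degrees(np.arctan2(v[0,1],v[0,0])), np.percentile((G[:,:2]-c)@v[0],[1,99]))
H=Q[Q[:,2]>38]; print(len(H),H.mean(0))
E
```

```text
{'delta': [0.4, 0.5, 0.7], 'zyaw': np.float64(-9.78), 'tilt': [-1.0, -0.0007, -0.0002], 'turn': np.float64(0.0), 'deg': np.float64(0.0)}
5.7 [ 0.954  0.536 -0.911  1.831  0.495  1.02   1.242] [-0.26980454 -0.30490946  0.26989016]
grip [ 425.29778667 -200.01353095] -9.564267480600574 [-40.90632588  47.47047527]
47 [ 541.537102   -219.34879106   38.29900011]
```

View pics/w3.png

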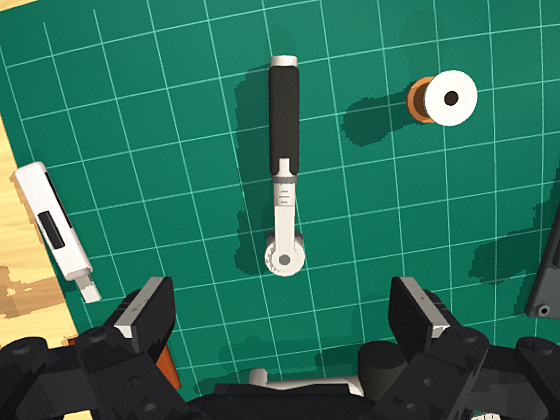

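The wrench is centred in view, with the head bolt at (285,259), the grip from (284,65) to (285,172), and the spool at (450,98). The tool is aligned with it.

```bash
python3 - <<'E'
from h import *
for n,(u,v) in [('w3',(285,259)),('w1',(282,78))]:
    im=load(n); C=cloud(im)
    g=cv2.cvtColor(im['pixels'],cv2.COLOR_RGB2GRAY)
    # bolt: dark blob refine
    w=g[v-8:v+9,u-8:u+9].astype(float); ys,xs=np.mgrid[v-8:v+9,u-8:u+9]; wt=np.clip(150-w,0,None); r=np.hypot(xs-u,ys-v)<7; wt*=r
    cu,cv_=(wt*xs).sum()/wt.sum(),(wt*ys).sum()/wt.sum()
    zb=np.nanmedian(C[v-2:v+3,u-2:u+3,2]); zd=np.nanmedian(C[v-14:v+15,u-14:u+15,2])
    b=pt(im,[(cu,cv_)],zb)[0]
    print(n,cu,cv_,zb,zd,b.round(1))
    p=C[v-30:v+31,u-30:u+31]; m=(p[...,2]>30); q=p[m]; print('head pts',((q.min(0)+q.max(0))/2).round(1),np.ptp(q,axis=0).round(1))
im=load('w3'); cr=im['pixels'][225:295,245:325,::-1]; cv2.imwrite('pics/w3c.png',cv2.resize(cr,None,fx=8,fy=8,interpolation=cv2.INTER_CUBIC))
print(pt(im,[(284,56)],16))
# nut recheck in w2: stud
im=load('w2'); C=cloud(im); Z=C[115:190,250:325,2]; ys,xs=np.nonzero((Z>72)&(Z<90)); print('nut square px', cv2.minAreaRect(np.c_[xs+250,ys+115].astype(np.float32)))
E
```

```text
w3 283.9446519524618 259.49643463497455 37.65474531525109 36.227668520302245 [ 552.3 -221.4   37.7]
head pts [ 546.4 -221.    34.6] [49.2 37.9  9.1]
w1 281.68364389233955 77.48509316770186 37.53517362495461 36.7413979769172 [ 552.5 -221.    37.5]
head pts [ 549.4 -221.1   35.1] [44.6 38.7  9.7]
[[ 374.38246117 -190.69216984   16.        ]]
nut square px ((286.75860595703125, 152.89654541015625), (32.31098937988281, 31.939598083496094), 68.19859313964844)
```

View pics/w3c.png

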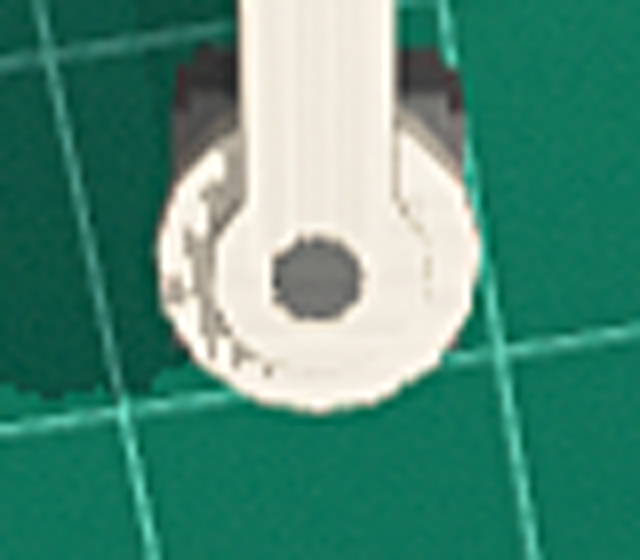

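Bias check passed: both wrist views put the head at (552.4,-221.2) to within 0.4 mm. Now I descend to the grip.

```bash
python3 - <<'E'
from h import *
print(goto([444.0,-202.5,14],-9.8))
E
```

```text
{'delta': [206.4, 1.2, -46.1], 'zyaw': np.float64(-9.78), 'tilt': [-1.0, -0.0007, -0.0002], 'turn': np.float64(0.0), 'deg': np.float64(0.0)}
```

Call:
play_rows --deltas '[[[15,1,-15],0],[[35,1,-30],0],[[60,1,-46],0],[[90,1.2,-46.1],0],[[120,1.2,-46.1],0],[[145,1.2,-46.1],0],[[165,1.2,-46.1],0],[[183,1.2,-46.1],0],[[195,1.2,-46.1],0],[[202,1.2,-46.1],0],[[206.4,1.2,-46.1],0],[[206.4,1.2,-46.1],0]]'

```text
time: 6.9
ee_pos: [444.1, -202.4, 14.1]
tcp_rot: [0.133, 1.567, -0.134]
force: [0.4, -0.5, 0.2]
grip_width: 85.9
```

```bash
python3 - <<'E'
from h import *
print(goto([444.0,-202.5,14],-9.8),state()['force'])
E
```

```text
{'delta': [0.1, -0.1, -0.1], 'zyaw': np.float64(-9.76), 'tilt': [-1.0, -0.0007, -0.0001], 'turn': np.float64(0.001), 'deg': np.float64(0.0)} [ 0.38789695 -0.46377886  0.16938667]
```

Call:
play_rows --deltas '[[[0,0,0],0],[[0,0,0],0],[[0,0,0],0],[[0,0,0],0],[[0,0,0],0],[[0,0,0],0],[[0,0,0],0],[[0,0,0],0],[[0,0,0],0],[[0,0,0],0]]' --claw 1 --squeeze 70

```text
time: 7.9
ee_pos: [444.3, -202.5, 14.5]
tcp_rot: [0.132, 1.566, -0.134]
force: [-3.6, 0.9, 10.6]
grip_width: 25.2
```

Call:
play_rows --deltas '[[[-5,0,0],0],[[-12,0,0],0],[[-25,0,0],0],[[-45,0,0],0],[[-65,0,0],0],[[-85,0,0],0],[[-105,0,0],0],[[-120,0,0],0],[[-130,0,0],0],[[-135,0,0],0],[[-135,0,0],0]]'

```text
time: 9.0
ee_pos: [444.2, -202.5, 149.8]
tcp_rot: [0.132, 1.566, -0.135]
force: [-0.1, 0.2, -5.9]
grip_width: 24.9
```

```bash
python3 - <<'E'
from h import *
s=state(); print(s['time'],s['force'],s['ft_torque'],s['grip_width'],s['joint_positions'].round(3)); print(goto([444,-202.5,14],-9.8))
im=snap('scene','s1'); snap('wrist','w4')
cr=im['pixels'][80:220,200:360,::-1]; cv2.imwrite('pics/s1c.png',cv2.resize(cr,None,fx=4,fy=4,interpolation=cv2.INTER_CUBIC))
E
```

```text
9.0 [-0.12392122  0.16029265 -5.8682936 ] [-0.03726907  0.13050166 -0.00147598] 24.909244392861133 [ 0.95   0.565 -0.863  2.006  0.584  0.834  1.155]
{'delta': [135.8, 0.1, -0.3], 'zyaw': np.float64(-9.75), 'tilt': [-1.0, -0.0015, 0.0007], 'turn': np.float64(0.001), 'deg': np.float64(0.0)}
```

View pics/s1c.png

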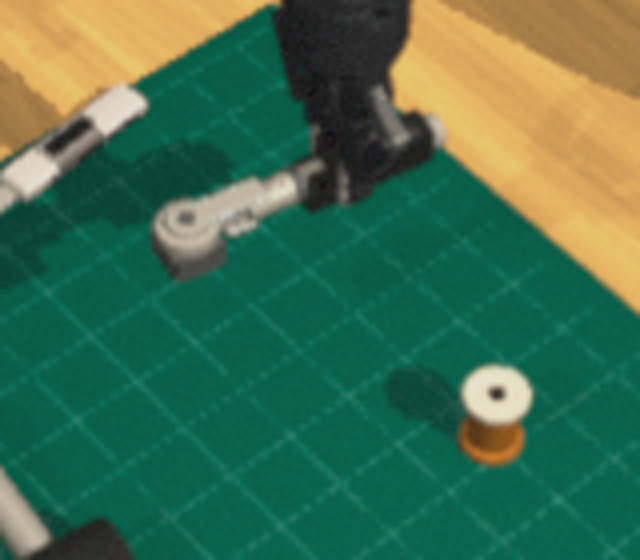

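View pics/w4.png

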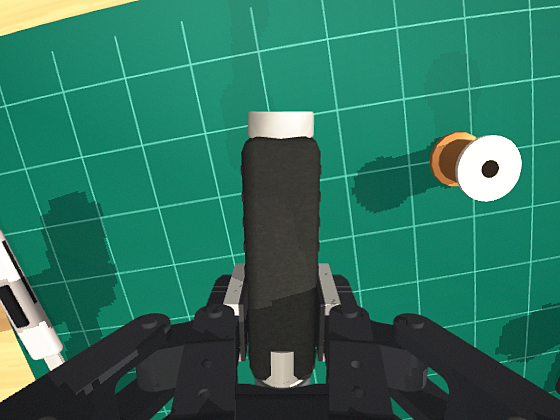

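```bash
python3 - <<'E'
from h import *
im=load('w4'); p,M,s=tool(); C=cloud(im)
Q=(C-p)@M  # tool coords
for r in range(150,360,25):
    print(r, np.nanmedian(Q[r,265:297],axis=0).round(1), np.nanmedian(C[r,265:297,2]).round(1))
# rough axis lateral: edges in rows
g=im['pixels'].max(2)
A=[]
for r in range(150,262,8):
    d=np.nonzero(g[r,200:360]<75)[0]+200; d=d[(d>230)&(d<335)]; 
    e=pt(im,[((d.min()+d.max())/2,r)],168)[0]; A.append(e)
A=np.array(A); f=np.polyfit(A[:,0],A[:,1],1); print(np.degrees(np.arctan(f[0])), np.polyval(f,p[0])-p[1])
S=load('s1'); # head bolt in crop
uv=[(184/4-.5+200+.125, 217/4-.5+80+.125)]
for z in (170,173,176): print(z,pt(S,uv,z)[0].round(1))
E
```

```text
150 [-19.   -1.6 -58. ] 168.0
175 [-19.1  -1.6 -50. ] 168.2
200 [-19.3  -1.6 -41.9] 168.4
225 [-19.4  -1.6 -33.3] 168.4
250 [-19.3  -1.6 -24.5] 168.4
275 [-19.   -1.8 -15. ] 168.0
300 [-19.2  -1.7  -5.4] 168.2
325 [-19.4  -1.7   4.7] 168.4
350 [-19.4  -1.7  15.5] 168.4
-9.444604376452684 -1.3026996046866657
170 [ 548.3 -223.8  170. ]
173 [ 549.9 -221.7  173. ]
176 [ 551.4 -219.5  176. ]
```

```bash
python3 - <<'E'
from h import *
p,M,s=tool(); print(p)
for n in ['w4']:
    im=load(n); print((M.T@(im['position']-p)).round(2)); print(np.degrees(R.from_matrix(M.T@att(im['attitude'])).as_rotvec()).round(3), (M.T@att(im['attitude'])).round(4))
im=viewer.get_image('wrist'); p,M,s=tool(); print(p,(M.T@(im['position']-p)).round(2),im['position'])
T={'w1':([455.4,-204.1,220.0],[-2.139,.168,2.14]),'w2':([647.6,188.2,219.9],[.359,1.541,-.36]),'w3':([489.3,-211.3,220.5],[.133,1.567,-.135])}
for n,(p,r) in T.items():
    im=load(n); M=R.from_rotvec(r).as_matrix(); print(n,(M.T@(im['position']-np.array(p))).round(2),(M.T@att(im['attitude'])).round(4)[:,2])
E
```

```text
[ 443.9281265  -202.30279989  149.00329247]
[-135.36   -1.15  -69.83]
[-81.022 -81.014  60.752] [[ 1.000e-03  2.790e-01 -9.603e-01]
 [ 1.000e+00  9.000e-04  1.300e-03]
 [ 1.200e-03 -9.603e-01 -2.790e-01]]
[ 443.90330407 -202.23456215  148.92436702] [-135.18   -1.15  -69.89] [ 374.9235014  -191.4328746   284.14552204]
w1 [-135.07    1.14  -71.35] [-9.606e-01 -4.000e-04 -2.779e-01]
w2 [-135.11   -0.87  -69.52] [-9.605e-01  9.000e-04 -2.783e-01]
w3 [-135.08   -1.2   -69.92] [-9.604e-01  5.000e-04 -2.788e-01]
```

```bash
python3 - <<'E'
from h import *
print(goto([504.9,217.1,150],-4.1))
E
```

```text
{'delta': [-1.5, 423.6, -10.8], 'zyaw': np.float64(-9.74), 'tilt': [-1.0, -0.0009, -0.0006], 'turn': np.float64(-0.098), 'deg': np.float64(-5.6)}
```

Call:
play_rows --deltas '[[[0,12,0],0],[[0,35,-1],-0.01],[[0,70,-2],-0.02],[[0,112,-3],-0.03],[[0,157,-4],-0.04],[[0,202,-5],-0.05],[[0,247,-6],-0.06],[[0,292,-7],-0.07],[[0,333,-8],-0.08],[[0,371,-9],-0.09],[[0,403,-10],-0.098],[[0,418,-10.8],-0.098]]'

```text
time: 10.35
ee_pos: [503.0, 215.7, 148.2]
tcp_rot: [0.054, 1.572, -0.053]
force: [1.0, 0.1, -4.1]
grip_width: 24.6
```

Call:
play_rows --deltas '[[[10,4,0],0],[[20,4,0],0],[[27,4,0],0],[[30,4,0],0],[[30,4,0],0],[[30,4,0],0]]'

```text
time: 10.95
ee_pos: [503.4, 219.3, 118.4]
tcp_rot: [0.055, 1.571, -0.053]
force: [-0.7, -0.3, -5.8]
grip_width: 24.4
```

```bash
python3 - <<'E'
from h import *
s=state(); print(s['time'],s['force'],s['ft_torque'],s['grip_width'],s['joint_positions'].round(3)); print(goto([504.9,217.1,110],-4.1))
S=snap('scene','s2'); T=snap('top','t2')
for n,im,b in [('s2',S,(290,225,410,315)),('t2',T,(170,165,265,260))]:
    a,c,d,e=b; cr=im['pixels'][c:e,a:d,::-1]; cv2.imwrite(f'pics/{n}c.png',cv2.resize(cr,None,fx=6,fy=6,interpolation=cv2.INTER_CUBIC))
E
```

```text
10.95 [-0.68308978 -0.33138329 -5.75604574] [ 0.05190576  0.11722314 -0.04052053] 24.433994190493177 [ 0.064  0.699 -0.834  1.873  0.668  0.875  0.398]
{'delta': [8.4, -2.1, 1.6], 'zyaw': np.float64(-3.95), 'tilt': [-1.0, 0.0009, -0.0013], 'turn': np.float64(0.003), 'deg': np.float64(0.2)}
```

View pics/s2c.png

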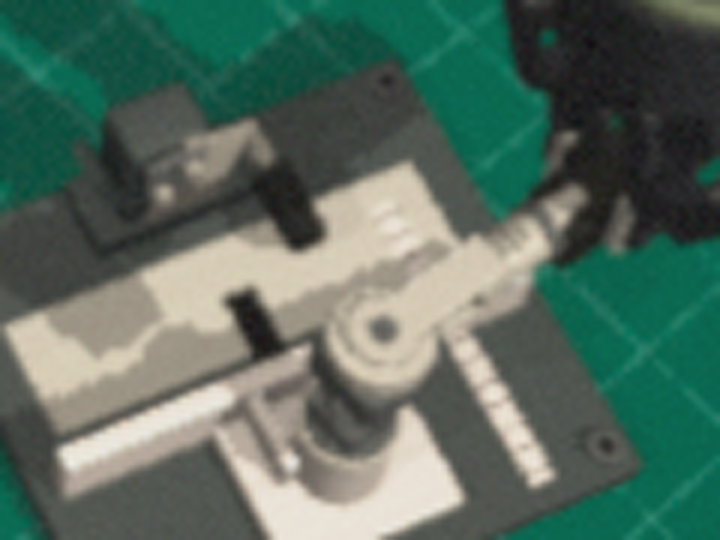

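View pics/t2c.png

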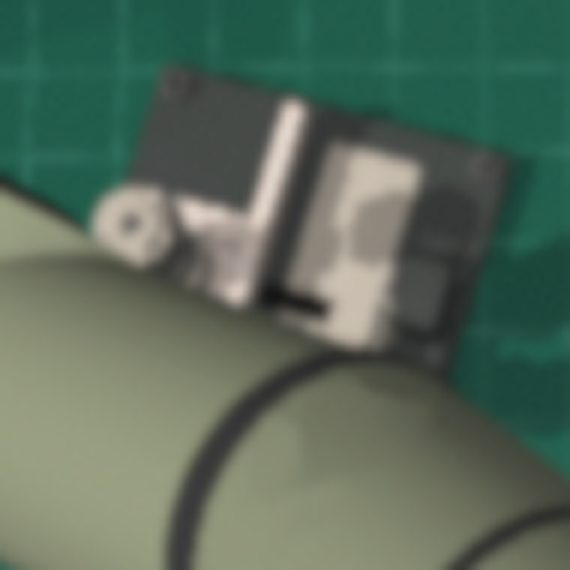

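```bash
python3 - <<'E'
from h import *
S=load('s2');T=load('t2');S0=load('scene0');T0=load('top0')
def cen(im,u,v,r,dark=True,thr=None):
    big=cv2.cvtColor(im['pixels'],cv2.COLOR_RGB2GRAY).astype(float); 
    ys,xs=np.mgrid[int(v)-r:int(v)+r+1,int(u)-r:int(u)+r+1]; w=big[ys,xs]; 
    w=(np.median(w)-w) if dark else (w-np.median(w)); w=np.clip(w,0,None)*(np.hypot(xs-u,ys-v)<r); return (w*xs).sum()/w.sum(),(w*ys).sum()/w.sum()
a=cen(S,290+384/6-.4,225+327/6-.4,3); b=cen(T,170+129/6-.4,165+224/6-.4,2)
print(a,b); print('bolt S',pt(S,[a],141.5)[0],'T',pt(T,[b],141.5)[0])
c=cen(S0,270+383/4.833-.4,225+319/4.833-.4,4,False); d=cen(T0,170+168/6.105-.4,165+252/6.105-.4,3,False)
print(c,d,'stud S',pt(S0,[c],82)[0],'T',pt(T0,[d],82)[0])
e=cen(S0,235+124/8.667-.4,130+341/8.667-.4,2); f=cen(T0,300+238/6.82-.4,210+112/6.82-.4,2)
print('bolt0 S',pt(S0,[e],37.6)[0],'T',pt(T0,[f],37.6)[0])
for im,u in((S,a),(T,b)): 
    x,y=map(int,np.round(u)); print(np.median(cloud(im)[y-1:y+2,x-1:x+2,2]))
E
```

```text
(np.float64(353.39827373612826), np.float64(279.50924784217017)) (np.float64(191.27659574468086), np.float64(201.83510638297872))
bolt S [610.38740967 212.56215482 141.5       ] T [610.94947755 211.5664746  141.5       ]
(np.float64(349.05148205928236), np.float64(290.9726989079563)) (np.float64(196.05333333333334), np.float64(205.68)) stud S [610.95588932 210.36484201  82.        ] T [611.84928109 209.49496204  82.        ]
bolt0 S [ 549.10518235 -219.16590712   37.6       ] T [ 550.75105786 -220.56524557   37.6       ]
141.2855099522625
140.4167824947997
```

The head is confirmed at about (-1,+2.2) mm off the nut axis, and the scene and top cameras agree. I'll correct that and lower onto the nut.

Call:
play_rows --deltas '[[[0,-2.1,1.3],0],[[8,-2.1,1.3],0],[[16,-2.1,1.3],0],[[22,-2.1,1.3],0],[[26,-2.1,1.3],0],[[29,-2.1,1.3],0],[[31,-2.1,1.3],0],[[32,-2.1,1.3],0]]'

```text
time: 11.85
ee_pos: [504.6, 217.5, 86.4]
tcp_rot: [0.055, 1.571, -0.053]
force: [-0.4, 0.2, -4.7]
grip_width: 24.8
```

```bash
python3 - <<'E'
from h import *
s=state(); print(s['time'],s['ee_pos'],s['force'],s['ft_torque'],s['grip_width']); print(goto([504.9,217.1,77],-4.1))
E
```

```text
11.85 [504.56508534 217.4955091   86.44148699] [-0.41857644  0.20017671 -4.7189591 ] [0.00097225 0.18382853 0.00245473] 24.750148633766436
{'delta': [9.4, -0.4, 0.4], 'zyaw': np.float64(-3.92), 'tilt': [-1.0, 0.0012, -0.001], 'turn': np.float64(0.003), 'deg': np.float64(0.2)}
```

Mouth at about 75 mm with no contact force, so it is over the cone. I lower it further in small steps.

Call:
play_rows --deltas '[[[2,0,0.2],0],[[4,0,0.2],0],[[5,0,0.2],0],[[6,0,0.2],0]]'

```text
time: 12.25
ee_pos: [504.8, 217.5, 80.4]
tcp_rot: [0.055, 1.571, -0.053]
force: [-0.3, 0.2, -5.5]
grip_width: 24.3
```

Call:
play_rows --deltas '[[[1.5,0,0],0],[[3,0,0],0],[[3.5,0,0],0]]'

```text
time: 12.55
ee_pos: [504.7, 217.5, 76.8]
tcp_rot: [0.055, 1.571, -0.053]
force: [-1.2, -0.6, -2.2]
grip_width: 24.8
```

```bash
python3 - <<'E'
from h import *
s=state(); print(s['time'],s['ee_pos'],s['force'],s['ft_torque'],s['grip_width']); print(goto([504.9,217.1,77],-4.1))
E
```

```text
12.55 [504.7381047  217.52716895  76.78393734] [-1.17005755 -0.63368506 -2.18093566] [-0.12286699  0.10881776 -0.09884596] 24.808903640348078
{'delta': [-0.2, -0.4, 0.2], 'zyaw': np.float64(-3.92), 'tilt': [-1.0, 0.0012, -0.001], 'turn': np.float64(0.003), 'deg': np.float64(0.2)}
```

Seated: TCP z is 76.8 mm (expected about 77) and the nut carries part of the wrench's weight. Now I turn clockwise in small arcs about the nut, watching the force.

Call:
play_rows --deltas '[[[0,2.2,0],0.02],[[0,4.4,0.1],0.04],[[0,6.5,0.2],0.06],[[0,6.5,0.2],0.06]]'

```text
time: 12.95
ee_pos: [505.2, 223.9, 76.8]
tcp_rot: [0.102, 1.57, -0.102]
force: [-3.0, -3.6, -1.7]
grip_width: 25.1
```

```bash
cat >> h.py <<'E'
N0=np.array([613.5,210.05])
def rep(N=N0):
    p,M,s=tool(); z=M[:2,2]; y=M[:2,1]; d=p[:2]-N; f=np.array(s['force'])
    r=np.hypot(*d); th=np.degrees(np.arctan2(-d[1],-d[0]))
    print('t',s['time'],'p',p.round(1),'r %.1f ang %.2f zyaw %.2f (rel start %.3f rad)'%(r,th,np.degrees(np.arctan2(z[1],z[0])),np.radians(-3.92-th)),'f_y %.1f f_z %.1f up %.1f'%(f[:2]@y,f[:2]@z,f[2]),'tq',np.round(s['ft_torque'],2),'w',round(s['grip_width'],1))
E
python3 -c "from h import *; rep()"
```

```text
t 12.95 p [505.2 223.9  76.8] r 109.1 ang -7.31 zyaw -7.44 (rel start 0.059 rad) f_y -4.0 f_z -2.5 up -1.7 tq [-0.8   0.3  -0.33] w 25.1
```

Call:
play_rows --deltas '[[[0,1.6,0],0.015],[[0,3.3,0],0.03],[[0,4.9,0.1],0.045]]'

```text
time: 13.25
ee_pos: [505.6, 228.6, 76.7]
tcp_rot: [0.138, 1.568, -0.139]
force: [-5.3, -3.9, -1.2]
grip_width: 24.9
```

Call:
play_rows --deltas '[[[0,1.6,0],0.015],[[0,3.3,0],0.03],[[0,4.9,0.1],0.045]]'

```text
time: 13.55
ee_pos: [506.3, 233.1, 76.6]
tcp_rot: [0.174, 1.566, -0.176]
force: [-4.7, -5.4, 0.3]
grip_width: 25.0
```

```bash
python3 -c "from h import *; rep()"
```

```text
t 13.55 p [506.3 233.1  76.6] r 109.7 ang -12.15 zyaw -12.74 (rel start 0.144 rad) f_y -6.4 f_z -3.4 up 0.3 tq [-1.22  0.71  0.07] w 25.0
```

Call:
play_rows --deltas '[[[0,1.6,0],0.012],[[0,3.3,0.1],0.025],[[0,4.9,0.2],0.038]]'

```text
time: 13.85
ee_pos: [507.2, 237.3, 76.4]
tcp_rot: [0.203, 1.564, -0.208]
force: [-5.0, -7.6, 0.2]
grip_width: 24.8
```

Call:
play_rows --deltas '[[[0,1.6,0],0.015],[[0,3.3,0.1],0.03],[[0,4.9,0.2],0.045]]'

```text
time: 14.15
ee_pos: [508.5, 241.7, 76.4]
tcp_rot: [0.238, 1.56, -0.244]
force: [-4.7, -5.2, -0.3]
grip_width: 24.7
```

```bash
python3 -c "from h import *; rep()"
```

```text
t 14.15 p [508.5 241.7  76.4] r 109.7 ang -16.79 zyaw -17.58 (rel start 0.225 rad) f_y -6.3 f_z -2.9 up -0.3 tq [-1.2   0.52  0.43] w 24.7
```

```bash
cat >> h.py <<'E'
_rep=rep
def rep(N=N0):
    _rep(N); p,M,s=tool(); d=np.r_[p[:2]-N,0]/1000; f=np.array(s['force']); print('torque about nut (ccw reaction) %.2f'%(np.cross(d,f)[2]+s['ft_torque'][2]))
E
python3 -c "from h import *; rep()"
```

```text
t 14.15 p [508.5 241.7  76.4] r 109.7 ang -16.79 zyaw -17.58 (rel start 0.225 rad) f_y -6.3 f_z -2.9 up -0.3 tq [-1.2   0.52  0.43] w 24.7
torque about nut (ccw reaction) 1.12
```

Call:
play_rows --deltas '[[[0,1.6,0],0.01],[[0,3.3,0.1],0.02],[[0,3.3,0.1],0.02]]'

```text
time: 14.45
ee_pos: [509.3, 244.3, 76.3]
tcp_rot: [0.253, 1.559, -0.262]
force: [-4.8, -7.7, 0.8]
grip_width: 25.0
```

```bash
python3 -c "from h import *; rep()"
```

```text
t 14.45 p [509.3 244.3  76.3] r 109.7 ang -18.20 zyaw -18.76 (rel start 0.249 rad) f_y -8.8 f_z -2.1 up 0.8 tq [-1.69  0.57  0.13] w 25.0
torque about nut (ccw reaction) 1.10
```

Call:
play_rows --deltas '[[[0,1.6,0],0.013],[[0,3.2,0],0.026],[[0,4,0.1],0.035]]'

```text
time: 14.75
ee_pos: [510.4, 247.7, 76.2]
tcp_rot: [0.279, 1.555, -0.29]
force: [-4.9, -5.6, 1.7]
grip_width: 24.8
```

```bash
python3 -c "from h import *; rep()"
```

```text
t 14.75 p [510.4 247.7  76.2] r 109.7 ang -20.08 zyaw -20.80 (rel start 0.282 rad) f_y -7.0 f_z -2.6 up 1.7 tq [-1.4   0.45  0.42] w 24.8
torque about nut (ccw reaction) 1.18
```

Call:
play_rows --deltas '[[[0,1.6,0],0.013],[[0,3.2,0],0.026],[[0,4,0.1],0.035]]'

```text
time: 15.05
ee_pos: [511.8, 251.2, 76.2]
tcp_rot: [0.306, 1.551, -0.319]
force: [-4.1, -5.7, 1.5]
grip_width: 24.8
```

```bash
python3 -c "from h import *; rep()"
```

```text
t 15.05 p [511.8 251.2  76.2] r 109.7 ang -22.01 zyaw -22.82 (rel start 0.316 rad) f_y -6.8 f_z -1.6 up 1.5 tq [-1.27  0.4   0.62] w 24.8
torque about nut (ccw reaction) 1.37
```

Call:
play_rows --deltas '[[[0,1.5,0],0.01],[[0,3,0],0.02],[[0,3.5,0.1],0.025]]'

```text
time: 15.35
ee_pos: [512.9, 253.8, 76.1]
tcp_rot: [0.325, 1.548, -0.34]
force: [-4.4, -6.6, 2.0]
grip_width: 24.7
```

```bash
python3 -c "from h import *; rep()"
```

```text
t 15.35 p [512.9 253.8  76.1] r 109.7 ang -23.53 zyaw -24.27 (rel start 0.342 rad) f_y -7.9 f_z -1.3 up 2.0 tq [-1.55  0.57  0.44] w 24.7
torque about nut (ccw reaction) 1.30
```

Call:
play_rows --deltas '[[[0,1.5,0],0.013],[[0,3,0],0.026],[[0,3.5,0.1],0.03]]'

```text
time: 15.65
ee_pos: [514.2, 256.8, 76.0]
tcp_rot: [0.347, 1.544, -0.365]
force: [-4.7, -7.1, 1.4]
grip_width: 25.0
```

```bash
python3 -c "from h import *; rep()"
```

```text
t 15.65 p [514.2 256.8  76. ] r 109.7 ang -25.20 zyaw -26.00 (rel start 0.371 rad) f_y -8.4 f_z -1.1 up 1.4 tq [-1.4   0.48  0.56] w 25.0
torque about nut (ccw reaction) 1.48
```

Call:
play_rows --deltas '[[[0,1.3,0],0.012],[[0,2.6,0],0.024],[[0,2.8,0],0.025]]'

```text
time: 15.95
ee_pos: [515.4, 259.1, 76.0]
tcp_rot: [0.366, 1.54, -0.385]
force: [-4.5, -5.9, 1.3]
grip_width: 24.9
```

```bash
python3 -c "from h import *; rep()"
```

```text
t 15.95 p [515.4 259.1  76. ] r 109.7 ang -26.55 zyaw -27.42 (rel start 0.395 rad) f_y -7.3 f_z -1.3 up 1.3 tq [-1.34  0.31  0.67] w 24.9
torque about nut (ccw reaction) 1.47
```

Call:
play_rows --deltas '[[[0,1.3,0],0.012],[[0,2.6,0],0.024],[[0,2.8,0],0.025]]'

```text
time: 16.25
ee_pos: [516.5, 261.5, 76.0]
tcp_rot: [0.385, 1.537, -0.405]
force: [-3.4, -4.9, -0.4]
grip_width: 24.7
```

```bash
python3 -c "from h import *; rep()"
```

```text
t 16.25 p [516.5 261.5  76. ] r 109.8 ang -27.94 zyaw -28.85 (rel start 0.419 rad) f_y -6.0 f_z -0.6 up -0.4 tq [-1.24  0.33  0.78] w 24.7
torque about nut (ccw reaction) 1.44
```

Call:
play_rows --deltas '[[[0,1.3,0],0.01],[[0,2.6,0],0.02],[[0,2.8,0],0.022]]'

```text
time: 16.55
ee_pos: [517.7, 263.7, 76.0]
tcp_rot: [0.401, 1.533, -0.423]
force: [-2.9, -5.8, 0.6]
grip_width: 24.7
```

```bash
python3 -c "from h import *; rep()"
```

```text
t 16.55 p [517.7 263.7  76. ] r 109.8 ang -29.27 zyaw -30.10 (rel start 0.442 rad) f_y -6.5 f_z 0.4 up 0.6 tq [-1.25  0.33  0.63] w 24.7
torque about nut (ccw reaction) 1.35
```

Call:
play_rows --deltas '[[[0,1.2,0],0.01],[[0,2.4,0],0.02],[[0,2.4,0],0.02]]'

```text
time: 16.85
ee_pos: [518.9, 265.7, 76.0]
tcp_rot: [0.416, 1.529, -0.439]
force: [-2.7, -4.9, 0.0]
grip_width: 25.0
```

```bash
python3 -c "from h import *; rep()"
```

```text
t 16.85 p [518.9 265.7  76. ] r 109.8 ang -30.47 zyaw -31.25 (rel start 0.463 rad) f_y -5.6 f_z 0.3 up 0.0 tq [-1.1   0.18  0.52] w 25.0
torque about nut (ccw reaction) 1.13
```

Call:
play_rows --deltas '[[[0,1.2,0],0.01],[[0,2.4,0],0.02],[[0,2.4,0],0.02]]'

```text
time: 17.15
ee_pos: [520.2, 267.8, 76.0]
tcp_rot: [0.432, 1.526, -0.455]
force: [-3.1, -3.6, 0.0]
grip_width: 24.9
```

```bash
python3 -c "from h import *; rep()"
```

```text
t 17.15 p [520.2 267.8  76. ] r 109.7 ang -31.74 zyaw -32.40 (rel start 0.486 rad) f_y -4.6 f_z -0.7 up 0.0 tq [-1.    0.22  0.34] w 24.9
torque about nut (ccw reaction) 0.85
```

The torque peaked near 1.5 N m and is now falling steadily (1.35, 1.13, 0.85), so the head is breaking over. I continue in smaller steps.

Call:
play_rows --deltas '[[[0,1.1,0],0.01],[[0,2.2,0],0.02],[[0,2.2,0],0.02]]'

```text
time: 17.45
ee_pos: [521.4, 269.8, 76.0]
tcp_rot: [0.448, 1.522, -0.471]
force: [-1.9, -4.0, 0.6]
grip_width: 25.1
```

```bash
python3 -c "from h import *; rep()"
```

```text
t 17.45 p [521.4 269.8  76. ] r 109.7 ang -32.98 zyaw -33.58 (rel start 0.507 rad) f_y -4.4 f_z 0.6 up 0.6 tq [-0.82  0.06  0.22] w 25.1
torque about nut (ccw reaction) 0.70
```

Call:
play_rows --deltas '[[[0,1,0],0.01],[[0,2,0],0.02],[[0,2,0],0.02]]'

```text
time: 17.75
ee_pos: [522.7, 271.7, 76.0]
tcp_rot: [0.464, 1.518, -0.486]
force: [-1.3, -2.1, -1.4]
grip_width: 24.8
```

```bash
python3 -c "from h import *; rep()"
```

```text
t 17.75 p [522.7 271.7  76. ] r 109.7 ang -34.19 zyaw -34.76 (rel start 0.528 rad) f_y -2.5 f_z 0.1 up -1.4 tq [-0.54 -0.15  0.12] w 24.8
torque about nut (ccw reaction) 0.39
```

Call:
play_rows --deltas '[[[0,0.6,0],0.005],[[0,1.1,0],0.01],[[0,1.1,0],0.01]]'

```text
time: 18.05
ee_pos: [523.5, 272.8, 76.1]
tcp_rot: [0.472, 1.516, -0.494]
force: [-1.0, -2.3, -1.7]
grip_width: 24.6
```

```bash
python3 -c "
from h import *; rep(); S=snap('scene','s3'); cr=S['pixels'][225:315,290:410,::-1]; cv2.imwrite('pics/s3c.png',cv2.resize(cr,None,fx=6,fy=6,interpolation=cv2.INTER_CUBIC))"
```

```text
t 18.05 p [523.5 272.8  76.1] r 109.7 ang -34.87 zyaw -35.35 (rel start 0.540 rad) f_y -2.5 f_z 0.5 up -1.7 tq [-0.54 -0.13  0.04] w 24.6
torque about nut (ccw reaction) 0.32
```

View pics/s3c.png

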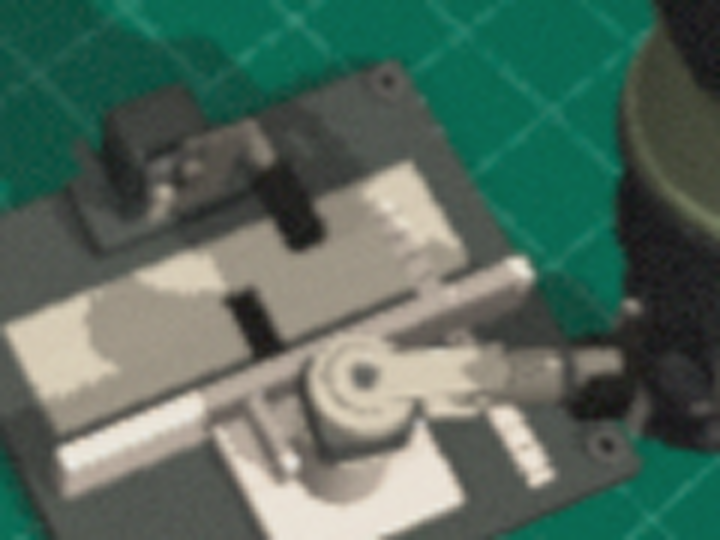

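The torque has fallen to 0.32 N m, under a quarter of the peak, so the wrench has clicked over. I stop tightening and ease the handle back so the head resets, then lift.

Call:
play_rows --deltas '[[[0,-2.2,0],-0.02],[[0,-4.4,0.1],-0.04],[[0,-6.5,0.2],-0.06],[[0,-6.5,0.2],-0.06]]'

```text
time: 18.5
ee_pos: [519.5, 266.7, 76.0]
tcp_rot: [0.423, 1.528, -0.446]
force: [-2.0, -4.8, 0.2]
grip_width: 24.8
```

```bash
python3 -c "
from h import *; rep()"
```

```text
t 18.5 p [519.5 266.7  76. ] r 109.8 ang -31.05 zyaw -31.78 (rel start 0.474 rad) f_y -5.1 f_z 0.8 up 0.2 tq [-1.04  0.24  0.45] w 24.8
torque about nut (ccw reaction) 1.01
```

Call:
play_rows --deltas '[[[0,-1.4,0],-0.015],[[0,-2.8,0],-0.03],[[0,-4.2,0.1],-0.045],[[0,-5.6,0.2],-0.06],[[0,-7,0.3],-0.07],[[0,-8.3,0.4],-0.08],[[0,-8.3,0.4],-0.08]]'

```text
time: 19.2
ee_pos: [515.4, 259.2, 76.2]
tcp_rot: [0.36, 1.54, -0.383]
force: [-2.3, -3.9, -0.8]
grip_width: 24.6
```

```bash
python3 -c "
from h import *; rep()"
```

```text
t 19.2 p [515.4 259.2  76.2] r 109.8 ang -26.63 zyaw -27.15 (rel start 0.396 rad) f_y -4.5 f_z -0.2 up -0.8 tq [-0.73 -0.04 -0.02] w 24.6
torque about nut (ccw reaction) 0.47
```

Call:
play_rows --deltas '[[[0,-2,0],-0.018],[[0,-4,0],-0.036],[[0,-6,0.1],-0.054],[[0,-7.5,0.2],-0.068],[[0,-8.5,0.3],-0.075],[[0,-8.5,0.3],-0.075]]'

```text
time: 19.8
ee_pos: [512.0, 251.7, 76.4]
tcp_rot: [0.302, 1.55, -0.324]
force: [0.8, -0.2, -0.6]
grip_width: 24.8
```

```bash
python3 -c "
from h import *; rep()"
```

```text
t 19.8 p [512.  251.7  76.4] r 109.7 ang -22.29 zyaw -22.84 (rel start 0.321 rad) f_y 0.1 f_z 0.8 up -0.6 tq [-0.24 -0.78 -0.01] w 24.8
torque about nut (ccw reaction) -0.02
```

The wrench is free on the nut (torque about 0). Lifting straight up.

Call:
play_rows --deltas '[[[-1.5,0,0],0],[[-4,0,0],0],[[-7,0,0],0],[[-10,0,0],0]]'

```text
time: 20.2
ee_pos: [511.8, 251.9, 86.6]
tcp_rot: [0.302, 1.55, -0.324]
force: [0.4, -0.0, -5.4]
grip_width: 25.0
```

Call:
play_rows --deltas '[[[-4,0,0],0],[[-10,0,0],0],[[-20,0,0],0],[[-35,0,0],0],[[-50,0,0],0],[[-60,0,0],0],[[-65,0,0],0],[[-65,0,0],0]]'

```text
time: 21.0
ee_pos: [512.4, 252.8, 152.4]
tcp_rot: [0.302, 1.549, -0.323]
force: [0.4, -0.2, -4.8]
grip_width: 25.1
```

```bash
python3 -c "
from h import *; rep(); print(state()['joint_positions'].round(3)); S=snap('scene','s4'); snap('wrist','w5'); cr=S['pixels'][190:330,240:430,::-1]; cv2.imwrite('pics/s4c.png',cv2.resize(cr,None,fx=4,fy=4,interpolation=cv2.INTER_CUBIC))"
```

```text
t 21.0 p [512.4 252.8 152.4] r 109.7 ang -22.91 zyaw -22.85 (rel start 0.331 rad) f_y 0.0 f_z 0.4 up -4.8 tq [ 0.04  0.12 -0.01] w 25.1
torque about nut (ccw reaction) -0.01
[-0.034  0.658 -0.775  1.787  0.566  0.944  0.117]
```

View pics/s4c.png

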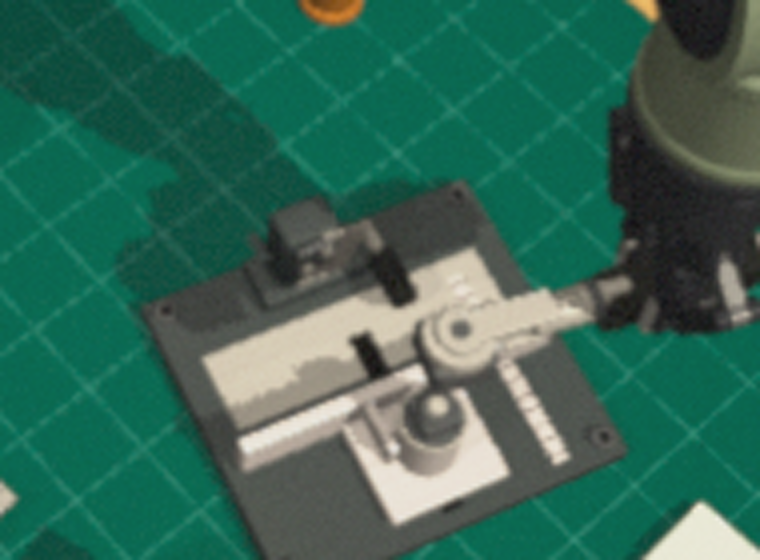

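```bash
python3 - <<'E'
from h import *
im=load('w5'); p,M,s=tool(); C=cloud(im); Q=(C-p)@M
for r in range(150,360,50): print(r, np.nanmedian(Q[r,265:297],axis=0).round(1))
print(goto([444.2,-202.5,150],-9.8))
E
```

```text
150 [-18.8  -1.  -57.7]
200 [-19.2  -1.2 -41.6]
250 [-19.2  -1.3 -24.1]
300 [-19.5  -1.5  -5.3]
350 [-19.6  -1.3  15.7]
{'delta': [7.9, -445.6, 114.1], 'zyaw': np.float64(-22.84), 'tilt': [-0.9999, -0.0145, 0.0007], 'turn': np.float64(-0.228), 'deg': np.float64(-13.0)}
```

Call:
play_rows --deltas '[[[0,-12,3],-0.01],[[0,-35,9],-0.03],[[0,-72,18],-0.05],[[0,-116,30],-0.07],[[0,-161,41],-0.09],[[0,-206,53],-0.11],[[0,-251,64],-0.13],[[0,-296,76],-0.15],[[0,-341,87],-0.17],[[0,-384,98],-0.19],[[0,-418,107],-0.21],[[0,-438,112],-0.228]]'

```text
time: 22.3
ee_pos: [443.3, -198.1, 157.2]
tcp_rot: [0.124, 1.572, -0.148]
force: [0.0, 1.3, -5.3]
grip_width: 24.6
```

Call:
play_rows --deltas '[[[0,-5,2],0],[[0,-7,2],0],[[0,-7,2],0],[[0,-7,2],0]]'

```text
time: 22.7
ee_pos: [444.3, -204.1, 157.3]
tcp_rot: [0.123, 1.572, -0.146]
force: [-0.1, 1.6, -5.4]
grip_width: 24.9
```

```bash
python3 - <<'E'
from h import *
print(goto([444.2,-202.5,14.5],-9.8)); s=state(); print(s['time'],s['ee_pos'],s['force'])
im=snap('wrist','w6'); p,M,s=tool(); C=cloud(im); Q=(C-p)
for r in range(150,360,50): print(r, np.nanmedian(Q[r,255:275],axis=0).round(1),np.nanmedian(Q[r,287:307],axis=0).round(1))
E
```

```text
{'delta': [142.7, 3.7, 0.2], 'zyaw': np.float64(-9.82), 'tilt': [-0.9999, -0.0148, -0.0041], 'turn': np.float64(-0.0), 'deg': np.float64(-0.0)}
22.7 [ 444.31577433 -204.14012644  157.2745325 ] [-0.08427134  1.60685522 -5.38461441]
150 [-58.2   3.6  19.1] [-56.5  13.9  18.9]
200 [-42.4   0.8  19. ] [-40.6  11.1  19.1]
250 [-25.2  -2.4  19.2] [-23.4   8.3  18.8]
300 [-6.7 -6.  18.8] [-4.6  5.2 18.9]
350 [14.3 -9.9 18.5] [15.9  2.1 18.8]
```

View pics/w6.png

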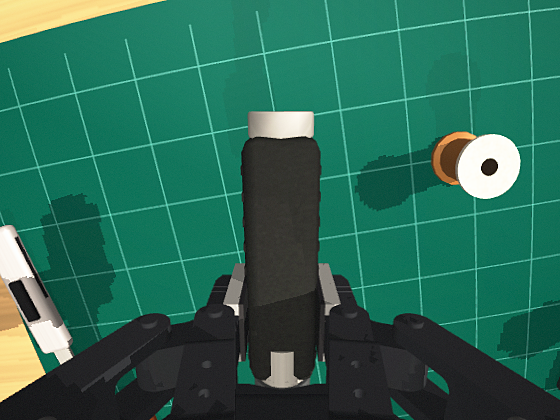

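The grip top is level, so the wrench is level in the hand, and the spool and knife are in their places. Now I lower it to its old spot.

Call:
play_rows --deltas '[[[10,0.5,0],0],[[28,1,0],0],[[50,1.5,0],0],[[75,2,0],0],[[97,2.5,0],0],[[114,3,0],0],[[126,3.5,0],0],[[133,3.7,0],0],[[137,3.7,0],0],[[139,3.7,0.2],0],[[139,3.7,0.2],0]]'

```text
time: 23.85
ee_pos: [444.5, -202.6, 18.5]
tcp_rot: [0.123, 1.571, -0.146]
force: [-0.2, 0.1, -4.9]
grip_width: 24.7
```

Call:
play_rows --deltas '[[[0.8,0,0],0],[[1.6,0,0],0],[[2.4,0,0],0],[[3,0,0],0],[[3,0,0],0]]'

```text
time: 24.35
ee_pos: [444.5, -202.7, 15.5]
tcp_rot: [0.123, 1.571, -0.146]
force: [0.1, -1.4, -4.9]
grip_width: 24.6
```

```bash
python3 - <<'E'
from h import *
print(goto([444.2,-202.5,14.5],-9.8)); s=state(); print(s['time'],s['ee_pos'],s['force'],s['ft_torque'])
E
```

```text
{'delta': [1.0, 0.2, -0.4], 'zyaw': np.float64(-9.82), 'tilt': [-0.9999, -0.0151, -0.0034], 'turn': np.float64(-0.0), 'deg': np.float64(-0.0)}
24.35 [ 444.52516917 -202.72682949   15.50469586] [ 0.11430563 -1.42107971 -4.92999109] [ 0.01288305  0.15169498 -0.01985699]
```

Call:
play_rows --deltas '[[[0.5,0,0],0],[[1,0,0],0],[[1.2,0,0],0],[[1.2,0,0],0]]'

```text
time: 24.75
ee_pos: [444.5, -202.8, 14.7]
tcp_rot: [0.123, 1.571, -0.147]
force: [-3.8, 1.3, 8.5]
grip_width: 24.6
```

Call:
play_rows --deltas '[[[0.3,0,0],0],[[0.5,0,0],0],[[0.5,0,0],0]]'

```text
time: 25.05
ee_pos: [444.5, -202.8, 14.6]
tcp_rot: [0.122, 1.571, -0.147]
force: [-5.5, 1.5, 11.3]
grip_width: 24.8
```

The wrench is resting on the mat with about 13 N of net contact. I ease the grip, then open.

Call:
play_rows --deltas '[[[-0.3,0,0],0],[[-0.3,0,0],0]]' --squeeze 20

```text
time: 25.25
ee_pos: [444.5, -202.8, 15.0]
tcp_rot: [0.122, 1.571, -0.147]
force: [-1.3, -0.1, -3.0]
grip_width: 25.1
```

Call:
play_rows --deltas '[[[0,0,0],0],[[0,0,0],0],[[0,0,0],0],[[0,0,0],0]]' --claw 0.55

```text
time: 25.65
ee_pos: [444.6, -202.8, 15.1]
tcp_rot: [0.122, 1.571, -0.147]
force: [0.3, -1.1, -0.6]
grip_width: 38.5
```

Call:
play_rows --deltas '[[[0,0,0],0],[[0,0,0],0],[[0,0,0],0],[[0,0,0],0],[[0,0,0],0],[[0,0,0],0],[[0,0,0],0],[[0,0,0],0]]' --claw 0

```text
time: 26.45
ee_pos: [444.6, -202.8, 15.1]
tcp_rot: [0.122, 1.571, -0.147]
force: [-0.1, -0.3, 0.4]
grip_width: 85.3
```

Released. Now I retreat straight up and check the wrench, then look at the nut and fence again.

Call:
play_rows --deltas '[[[-10,0,0],0],[[-30,0,0],0],[[-60,0,0],0],[[-95,0,0],0],[[-130,0,0],0],[[-165,0,0],0],[[-190,0,0],0],[[-205,0,0],0],[[-205,0,0],0]]'

```text
time: 27.35
ee_pos: [446.2, -199.9, 221.7]
tcp_rot: [0.121, 1.569, -0.148]
force: [0.7, 0.7, -0.4]
grip_width: 85.5
```

```bash
python3 - <<'E'
from h import *
snap('wrist','w7'); S=snap('scene','s7'); snap('top','t7'); s=state(); print(s['time'],s['ee_pos'],s['force'])
C=cloud(S); 
im=load('w7'); C=cloud(im)
P=C.reshape(-1,3); px=im['pixels'].reshape(-1,3)
m=(P[:,2]>20)&(P[:,2]<60)&(P[:,0]>360)&(P[:,0]<580)&(abs(P[:,1]+205)<45); Q=P[m]; d=px[m].max(1)<70; G=Q[d]; G=G[G[:,0]<490]; print(len(G),np.percentile(G[:,2],[5,50,95]))
print(goto([647,190,220],-26.2))
E
```

```text
27.5 [ 445.21180851 -199.60614223  219.15044853] [ 0.14579651 -0.40401756 -0.49441784]
2773 [29.93260907 33.1287216  34.55352323]
{'delta': [-8.0, 418.2, 132.4], 'zyaw': np.float64(-9.82), 'tilt': [-0.9999, -0.0158, -0.0041], 'turn': np.float64(0.286), 'deg': np.float64(16.4)}
```

View pics/s7.png

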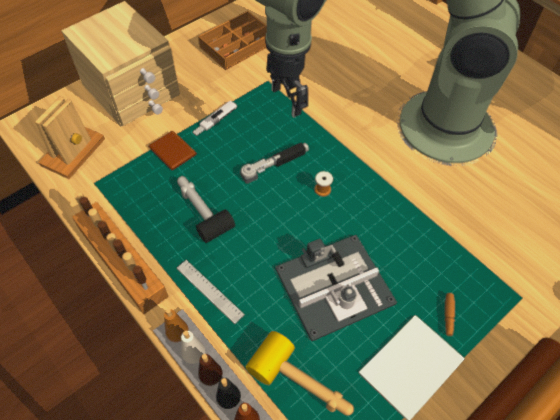

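View pics/w7.png

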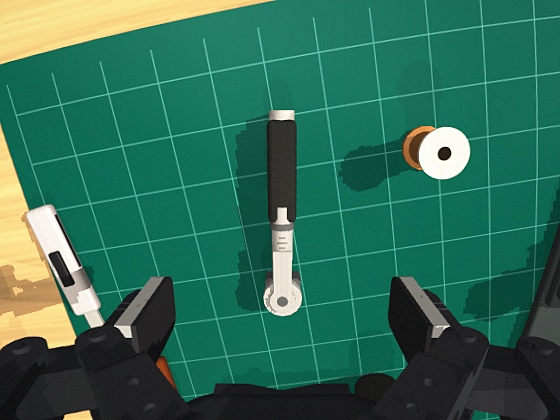

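The wrench lies flat on the mat (grip top at z about 33, head at (283,302) in the wrist view) and the bystanders have not moved. There is time left, so I go to check the nut and fence.

Call:
play_rows --deltas '[[[-5,15,5],0.02],[[-8,45,14],0.05],[[-8,82,26],0.08],[[-8,120,38],0.1],[[-8,160,51],0.13],[[-8,200,63],0.16],[[-8,240,76],0.18],[[-8,280,89],0.2],[[-8,320,101],0.23],[[-8,360,114],0.25],[[-8,395,125],0.27],[[-8,418,132],0.286]]'

```text
time: 28.7
ee_pos: [646.4, 192.8, 217.9]
tcp_rot: [0.345, 1.547, -0.371]
force: [0.8, 0.2, 0.3]
grip_width: 85.3
```

Call:
play_rows --deltas '[[[0,0,0],0],[[0,0,0],0],[[0,0,0],0],[[0,0,0],0]]'

```text
time: 29.1
ee_pos: [646.4, 191.5, 217.7]
tcp_rot: [0.345, 1.546, -0.372]
force: [-0.3, 0.3, 0.8]
grip_width: 85.5
```

```bash
python3 - <<'E'
from h import *
im=snap('wrist','w8'); s=state(); print(s['time'],s['ee_pos'])
for n in ['w2','w8']:
    im=load(n); C=cloud(im); Z=C[...,2]
    m=(Z>70)&(Z<90)&(np.hypot(C[...,0]-614,C[...,1]-208)<25)
    r=cv2.minAreaRect(C[m][:,:2].astype(np.float32)); print(n,r)
    # fence bar: z 30-45, relative
    c=np.radians(-16.3); x=np.array([np.cos(c),np.sin(c)]); y=np.array([-np.sin(c),np.cos(c)])
    D=C[...,:2]-[596,158]; X=D@x; Y=D@y; b=(Z>30)&(Z<45)&(abs(X)<90)&(abs(Y)<60); b&=abs(Y-18)<25
    print(' bar Y',[np.round(np.median(Y[b&(abs(X-a)<15)]),1) for a in (-80,-50,50,80)], b.sum())
    u=[v for v in (1,)]
S=load('s7');S0=load('scene0')
g=[cv2.cvtColor(q['pixels'],cv2.COLOR_RGB2GRAY)[240:340,270:400].astype(np.float32) for q in (S0,S)]
print(cv2.phaseCorrelate(g[0],g[1]))
E
```

```text
29.15 [646.40743823 191.69013051 217.89835061]
w2 ((614.1685180664062, 208.0124969482422), (24.039974212646484, 24.376201629638672), 85.75611877441406)
 bar Y [np.float64(17.8), np.float64(17.7), np.float64(18.0), np.float64(18.1)] 3136
w8 ((613.775146484375, 208.1197052001953), (24.02901840209961, 23.61492919921875), 72.6707763671875)
 bar Y [np.float64(18.0), np.float64(17.7), np.float64(18.1), np.float64(18.2)] 3177
((0.47313613321685466, 0.00450469886537519), 1.0052275512130173)
```

View pics/w8.png

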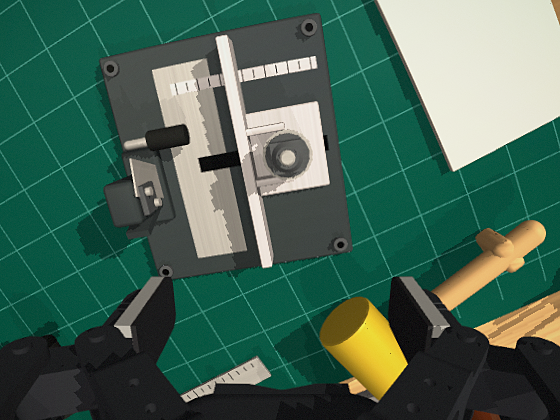

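The fence bar has not moved (17.8–18.2 mm both before and after). The nut turned 13.1° (0.23 rad) clockwise, which fits its starting range and the click at 0.57. The arm is touching nothing, so I hand in.

```bash
python3 -c "
from h import *; s=state(); print(s['time'],s['force'].round(1),abs(s['qvel']).max()); print(ticket.hand_in())"
```

```text
29.15 [ 0.3  0.5 -0.2] 0.0035677607339878116
the job is handed in; nothing more can be done
None
```

I tightened the lock nut until the wrench clicked over and laid the wrench back on the green mat. I handed the job in at 29 s of the 64 s allowed.

- **Tightening:** I fitted the wrench with its handle pointing away from the blade post. Torque on the nut rose to about 1.5 N m, then fell to 0.32 N m as the head broke over, and I stopped there. I eased the handle back to reset the head. On the way back torque rose again to at least 1.0 N m before dropping to zero. Then I lifted the wrench straight off.
- **Nut and fence:** The nut ended 13.1° (0.23 rad) clockwise of where it started, which fits a click near 0.57. The fence bar measured within about 0.2 mm of its starting place.
- **Wrench and other things:** The wrench lies flat, socket down, close to where I picked it up, with its grip top at z ≈ 33 mm as expected. In the pictures the other things look unmoved. At hand-in the gripper was open and touching nothing.

**Not exact:** The head's break-over angle couldn't be read directly, so the click rests on that torque drop. The tool ended tilted about 0.9°, but the wrench was level when I set it down.

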